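# Lap the latch bolts and lay them out for inspection

### The arm

A 6-joint arm with a two-finger parallel gripper is mounted at the origin on the work surface. World frame = base frame: x ahead of the robot, y to its left, z up, the work surface at z = 0. Lengths are in m, angles in degrees, forces in N, time in s.
With the tool pointing down it reaches from about 0.35 to 0.975 m from the base axis. Payload 4.9 kg.
Tool frame: the origin (TCP) lies at the very end of the fingers, on their centre line; the grasp point (between the pads) lies 19 mm behind it; z points along the fingers, y is the line along which they close (so a half turn about z gives the same grasp; the last joint's range is limited). The gripper opens to 85 mm and grips with 20 to 120 N. Pads are 22 mm wide; open, the fingers measure 114 mm over their backs; the gripper's body (76 mm by 85 mm) begins 54 mm behind the grasp point. The pads swing forward as they close: fully open they stand 13 mm farther back than shut.
Start: joints at [-72.651, 3.019, 92.412, -0, 84.569, -6.818], TCP at [0.256, -0.57, 0.231] pointing down, gripper open.
Joint ranges: [-172.51, 172.51], [-57.92, 126.97], [3.15, 148.05], [-58.71, 238.71], [5.1, 150.11], [-179.66, 179.66]. Speed limits (degrees/s): [147.25, 147.25, 180, 180, 180, 180].

### API

Orientations are given as [roll, pitch, yaw] about the fixed x, y, z axes, in that order (R = Rz(yaw) Ry(pitch) Rx(roll)).
In Python, from station import r gives the robot as it stands. The module is installed in compiled form; this text tells all that it offers.
- The arm moves only by the tool move_arm, never from a script. Its argument "moves" is a list of rows, each a list of 7 numbers: the shift along the tool's x, y, z in cm, then the turn, a rotation vector about the tool's x, y, z in rad, then the closure, from -1 (fully open) to 1 (shut). A call has 1 to 20 rows; each row shifts and turns the commanded pose from where the row before left it, along the tool's axes as they then stand; what a row does not reach is not made up. A row lasts 1/12 s, in which the tool goes at most 41.7 mm and 7.16 degrees, less where a joint would pass 70% of its speed; a pose out of reach is approached as far as the arm can. A call is refused whole if a number of a shift passes 4.17 or a number of a turn 0.125, either way. A call with a gripper value outside its range is refused whole. The fingers move at their own pace and stop on an object; the grip force is fixed at half the most. Time passes only in rows, so rows that do not move let the fingers close. It gives the time, the measured TCP pose, the force, the opening and the grip force at its end, in the units of the state.
- r.state(): the state, without advancing time (a new reading comes with each control period).
- r.snapshot(name): name is "scene" or "top" or "wrist"; returns the picture (420x560x3 uint8, red, green, blue); there is no depth.
- r.camera_model(name): a dict with "intrinsics" (3x3 intrinsics, pixels), "R" (3x3) and "t" (3): a world point X has camera coordinates R X + t; the wrist camera has in their place "hand_eye" (4x4, takes a point from camera to tool coordinates, whose origin is the TCP and whose axes are the flange's). Camera axes: x right, y down, z forward; pixel columns grow to the right and rows downward; lengths in m; the calibration is good to about 2 mm. The wrist camera is an equidistant fisheye: a pixel r from the principal point sees the ray r / f radians off the axis. A picture is of the moment at which its call begins: read the wrist's pose just before it. camera_model takes no time and is no camera call.
- r.finish_job(): hands the job in; it is judged then, once.
The state is a dict: "time_s": time; "q": joint angles; "qd": joint speeds; "joint_torque": joint torques, N m; "tool_pos": TCP position; "tcp_rot": TCP orientation; "wrist_force": force on the tool from outside, world axes, zero at the start; "moment": the same for the moment, N m; "finger_gap": opening from 0.0 (shut) to 1.0 (fully open); "finger_force": force on a finger pad.
Only numpy, scipy, OpenCV 4.12 (cv2) and the standard library are available. Lean on these libraries where they do the work, as an engineer would, in place of code of your own. Each camera call takes 0.05 s, during which the arm holds its last target. There are 200 camera calls.

### The job

Lift the lapping block off its rail and lap the top face of every latch bolt on the shelf, longest bolt first and shortest last: set the block down along the centre line at the plain end, press until its spring is about half squeezed, and keep that pressure while drawing it to the tongue end of the face in one slow, unbroken stroke of about four seconds. At the end the block must stand upright and free near the middle of the black rubber square, and every bolt must lie face up, flat on the shelf and wholly inside the white rectangle. Leave the other things where they are.

Things in the scene. Friction and masses are not known exactly. Their poses are not given: they have to be found in the camera images.
- bolt_long: longest latch bolt, loose, maybe absent: flat steel bar 170 x 44 x 18 mm, 0.4 to 0.85 kg, with a lower tongue (25 long, 22 wide, 9 mm high) on its +x end. Origin: centre of the bar's underside (tongue left out); x towards the tongue, z up. Top face to be lapped: z = 18 mm, from x = -85 (plain end) to +85 mm (tongue end). At the start x points roughly away from the robot.
- bolt_mid: middle latch bolt, loose, maybe absent: flat steel bar 140 x 44 x 18 mm, 0.4 to 0.85 kg, with a lower tongue (25 long, 22 wide, 9 mm high) on its +x end. Origin: centre of the bar's underside (tongue left out); x towards the tongue, z up. Top face to be lapped: z = 18 mm, from x = -70 (plain end) to +70 mm (tongue end). At the start x points roughly away from the robot.
- bolt_short: shortest latch bolt, loose, maybe absent: flat steel bar 110 x 44 x 18 mm, 0.4 to 0.85 kg, with a lower tongue (25 long, 22 wide, 9 mm high) on its +x end. Origin: centre of the bar's underside (tongue left out); x towards the tongue, z up. Top face to be lapped: z = 18 mm, from x = -55 (plain end) to +55 mm (tongue end). At the start x points roughly away from the robot.
- bolt_long_plain (a point): middle of the top edge at the plain end of bolt_long
- bolt_long_tongue (a point): tip of the tongue of bolt_long, 25 mm past the end of its bar
- bolt_mid_plain (a point): middle of the top edge at the plain end of bolt_mid
- bolt_mid_tongue (a point): tip of the tongue of bolt_mid, 25 mm past the end of its bar
- bolt_short_plain (a point): middle of the top edge at the plain end of bolt_short
- bolt_short_tongue (a point): tip of the tongue of bolt_short, 25 mm past the end of its bar
- block: lapping block, 0.38 kg. Origin: centre of the sole of its 40 x 40 mm grey stone shoe when the spring is slack; x towards the steel hook at its back, z up. Aluminium body 56 (x) x 44 (y) mm, z = 24 to 44 mm; on it an upright wooden handle 46 (x) x 22 (y) mm, z = 44 to 94 mm. Starts hanging upright on the rail, sole 76 mm above the shelf.
- block_handle (a point): middle of the wooden handle, 70 mm above the sole: grip it here from above, across the 22 mm
- block_hook (a point): lower tip of the hook's lip, at x = 62, z = 58 mm of the block. The hook: a strap 24 mm wide from the handle back to x = 64 mm, z = 80 to 86 mm, with a lip down from its end (x = 60 to 64 mm). Hung, the strap rests on the bar: lift at least 28 mm (better 40) so that the lip clears the bar, then draw the block towards its own -x.
- shoe (a joint): how far the sprung shoe is squeezed up into the block: 0 = slack, 0.012 m = bottomed (then rigid). Spring about 2.8 N at 0 plus 0.7 N per mm, so about 7 N half squeezed. Pressed on a face, the block's origin lies this much below the face.
- rail: fixed grey tool rail: base plate 130 x 170 mm, 12 mm thick, two posts 160 mm high at its back (+x) and a 12 mm steel bar along y between them; a cross-piece lower down in front of the posts keeps the hung block upright. Origin on the shelf; the hung block's origin is above it, up to 15 mm to either side, with the same axes.
- rail_bar (a point): middle of the bar on which the block hangs, 150 mm above the shelf (bar radius 6 mm)
- mat: black rubber square 120 x 120 mm, under 1 mm thick, on the shelf; origin at its centre. The block is to stand here at the end.
- bay: rectangle painted on the shelf with a white outline, 240 (x) x 280 (y) mm over the lines, flat; origin at its centre. Room for three bolts side by side along x, 85 mm apart.
- spring_a: yellow coil spring standing upright, 28 mm across, 64 mm high; bystander, to be left alone (origin: its foot)
- spring_b: another yellow coil spring standing upright, 28 mm across, 64 mm high; bystander, to be left alone (origin: its foot)
- latch_body: grey open latch housing, 130 x 60 x 38 mm; bystander, to be left alone (origin: its foot)
- brass_pin: brass pin with a head, lying, 84 x 22 mm; bystander, to be left alone (origin: its foot)
- mallet: red-headed mallet lying, head 52 x 90 mm, 52 mm high, handle 200 mm; bystander, to be left alone (origin: its foot; handle along its x)
- cup: steel cup under the tin funnel, 84 mm across, 85 mm high; bystander, to be left alone (origin: its foot)
- oil_can: plain round tin, 60 mm across, 120 mm high; bystander, to be left alone (origin: its foot)
Not all that is in view belongs to the job. What is shaped like the bolt_short but turquoise or yellow is not meant.

How it is judged (in metres and radians):
On the way, in this order (a step that is already met when the one before it is completed fails the run):
1. the block is lifted up off the bar and clear of the rail, upright (z of block in the frame of rail above 0.1 m and distance of block from where it was at the start of the episode above 0.03 m and angle between block's own z axis and vertical below 0.25 rad and contact force between block and the fingers above 1 N), for 0.2 s.
2. long bolt: the block presses at the plain end (shoe edge within 12 mm of that end, or over it), with 3 to 12 N (spring neither slack nor bottomed), within 12 mm of the centre line (contact force between shoe and bolt_long between 3 and 12 N and y of block in the frame of bolt_long between -0.012 and 0.012 m and angle between the z axis of block and the z axis of bolt_long, either way round below 0.15 rad and x of block in the frame of bolt_long below -0.053 m), for 0.1 s.
3. long bolt: the block passes over the middle of the face without a break in that pressure, taking its time (contact force between shoe and bolt_long between 3 and 12 N and y of block in the frame of bolt_long between -0.012 and 0.012 m and angle between the z axis of block and the z axis of bolt_long, either way round below 0.15 rad and x of block in the frame of bolt_long between -0.055 and 0.055 m), for 0.8 s.
4. long bolt: the block, still pressing, reaches the tongue end of the face (within 12 mm) (contact force between shoe and bolt_long between 3 and 12 N and y of block in the frame of bolt_long between -0.012 and 0.012 m and angle between the z axis of block and the z axis of bolt_long, either way round below 0.15 rad and x of block in the frame of bolt_long above 0.053 m), for 0.1 s.
5. mid bolt: the block presses at the plain end (shoe edge within 12 mm of that end, or over it), with 3 to 12 N (spring neither slack nor bottomed), within 12 mm of the centre line (contact force between shoe and bolt_mid between 3 and 12 N and y of block in the frame of bolt_mid between -0.012 and 0.012 m and angle between the z axis of block and the z axis of bolt_mid, either way round below 0.15 rad and x of block in the frame of bolt_mid below -0.038 m), for 0.1 s.
6. mid bolt: the block passes over the middle of the face without a break in that pressure, taking its time (contact force between shoe and bolt_mid between 3 and 12 N and y of block in the frame of bolt_mid between -0.012 and 0.012 m and angle between the z axis of block and the z axis of bolt_mid, either way round below 0.15 rad and x of block in the frame of bolt_mid between -0.04 and 0.04 m), for 0.8 s.
7. mid bolt: the block, still pressing, reaches the tongue end of the face (within 12 mm) (contact force between shoe and bolt_mid between 3 and 12 N and y of block in the frame of bolt_mid between -0.012 and 0.012 m and angle between the z axis of block and the z axis of bolt_mid, either way round below 0.15 rad and x of block in the frame of bolt_mid above 0.038 m), for 0.1 s.
8. short bolt: the block presses at the plain end (shoe edge within 12 mm of that end, or over it), with 3 to 12 N (spring neither slack nor bottomed), within 12 mm of the centre line (contact force between shoe and bolt_short between 3 and 12 N and y of block in the frame of bolt_short between -0.012 and 0.012 m and angle between the z axis of block and the z axis of bolt_short, either way round below 0.15 rad and x of block in the frame of bolt_short below -0.023 m), for 0.1 s.
9. short bolt: the block passes over the middle of the face without a break in that pressure, taking its time (contact force between shoe and bolt_short between 3 and 12 N and y of block in the frame of bolt_short between -0.012 and 0.012 m and angle between the z axis of block and the z axis of bolt_short, either way round below 0.15 rad and x of block in the frame of bolt_short between -0.025 and 0.025 m), for 0.8 s.
10. short bolt: the block, still pressing, reaches the tongue end of the face (within 12 mm) (contact force between shoe and bolt_short between 3 and 12 N and y of block in the frame of bolt_short between -0.012 and 0.012 m and angle between the z axis of block and the z axis of bolt_short, either way round below 0.15 rad and x of block in the frame of bolt_short above 0.023 m), for 0.1 s.
At the end, for the whole second after the job is handed in: Block upright (0.15 rad), still and released, centre within 45 mm of the rubber square's; every bolt present lies flat, face up, still on the shelf, both ends of its centre line (tongue tip included) within 123 mm of the white rectangle's centre along each of its axes (horizontal distance between block and mat below 0.045 m and angle between block's own z axis and vertical below 0.15 rad and height (world z) of block below 0.008 m and linear speed of each of block, bolt_long, bolt_mid, bolt_short below 0.02 m/s and x of bolt_long_plain in the frame of bay between -0.123 and 0.123 m and y of bolt_long_plain in the frame of bay between -0.123 and 0.123 m and x of bolt_long_tongue in the frame of bay between -0.123 and 0.123 m and y of bolt_long_tongue in the frame of bay between -0.123 and 0.123 m and angle between each of bolt_long, bolt_mid, bolt_short's own z axis and vertical below 0.1 rad and height (world z) of each of bolt_long, bolt_mid, bolt_short below 0.006 m and x of bolt_mid_plain in the frame of bay between -0.123 and 0.123 m and y of bolt_mid_plain in the frame of bay between -0.123 and 0.123 m and x of bolt_mid_tongue in the frame of bay between -0.123 and 0.123 m and y of bolt_mid_tongue in the frame of bay between -0.123 and 0.123 m and x of bolt_short_plain in the frame of bay between -0.123 and 0.123 m and y of bolt_short_plain in the frame of bay between -0.123 and 0.123 m and x of bolt_short_tongue in the frame of bay between -0.123 and 0.123 m and y of bolt_short_tongue in the frame of bay between -0.123 and 0.123 m); the robot touches nothing.
It fails at once if a bystander is shoved more than 30 mm or tipped over (distance of any of spring_a, spring_b, latch_body, brass_pin, mallet, cup, oil_can from where it was at the start of the episode above 0.03 m or angle between any of spring_a, spring_b, latch_body, brass_pin, mallet, cup, oil_can's own z axis and vertical above 0.6 rad).
Of bolt_long, bolt_mid, bolt_short only 2 to 3 are there at a start; the rules pass over those that are not, and their reading is None.
At some moment in a run one of bolt_long, bolt_mid, bolt_short may be knocked a few centimetres aside while the robot is not near it.
It also fails if it takes over 210 s, if anything falls off the work surface, if the arm or the gripper's body presses on something with over 40 N, if the wrist force passes 120 N, or if a joint passes its speed limit or range.

## Working session

There is one attempt and no reset: what is moved stays moved. The work goes in short steps, Python scripts to look and compute and a tool call to move; the robot and the scene stay as the last step left them, time stands still between calls to the robot, and variables do not carry over. Pictures are saved under pics/ and viewed, at most 14 in all, crops included, and the job is handed in when it is done.

Besides the shell and the picture viewer there is one more tool, called by a JSON object that holds its "fn" and its "kwargs", one argument or row to a line. move_arm: Moves the arm, as the interface text tells. Its arguments: {"type":"object","properties":{"moves":{"type":"array"}},"required":["moves"]}

```bash
mkdir -p pics
python3 - <<'E'
from station import r
import cv2, numpy as np
s=r.state(); print({k:np.round(v,4).tolist() for k,v in s.items()})
for n in("scene","top","wrist"):
    p=r.snapshot(n); cv2.imwrite(f"pics/{n}0.png",p[:,:,::-1])
    m=r.camera_model(n); print(n,{k:np.round(v,4).tolist() for k,v in m.items()})
E
```

```text
{'time_s': 0.0, 'q': [-72.6516, 3.0574, 92.492, 0.0023, 84.5702, -6.8198], 'qd': [-0.0469, 0.0517, 0.1226, 0.0531, -0.0285, 0.0162], 'joint_torque': [0.0006, -39.3682, -37.0172, -0.0001, 0.0072, -0.0], 'tool_pos': [0.2557, -0.5696, 0.2301], 'tcp_rot': [-179.8815, -0.0165, 24.168], 'wrist_force': [-0.9325, -0.3036, -0.4001], 'moment': [0.0048, -0.0277, 0.0169], 'finger_force': 0.0, 'finger_gap': 1.002}
scene {'intrinsics': [[446.6669, 0.0, 286.1989], [0.0, 446.6669, 204.2362], [0.0, 0.0, 1.0]], 'R': [[0.5998, 0.8, -0.0107], [0.5887, -0.4504, -0.6712], [-0.5418, 0.3964, -0.7412]], 't': [-0.2996, -0.2079, 1.356]}
top {'intrinsics': [[398.3614, 0.0, 274.8278], [0.0, 398.3614, 213.3311], [0.0, 0.0, 1.0]], 'R': [[0.0015, -0.9996, -0.0295], [-0.9965, 0.001, -0.0834], [0.0834, 0.0295, -0.9961]], 't': [0.0253, 0.4844, 1.0087]}
wrist {'intrinsics': [[325.1923, 0.0, 281.9108], [0.0, 325.1923, 205.7449], [0.0, 0.0, 1.0]], 'hand_eye': [[0.0012, -0.9598, -0.2807, 0.0715], [1.0, 0.0009, 0.0012, 0.0004], [-0.0009, -0.2807, 0.9598, -0.1426], [0.0, 0.0, 0.0, 1.0]]}
```

View pics/scene0.png

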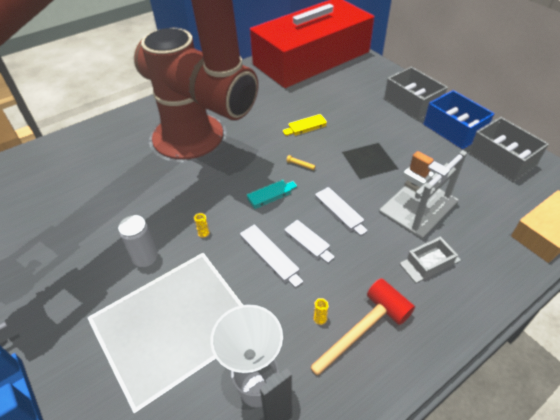

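View pics/top0.png

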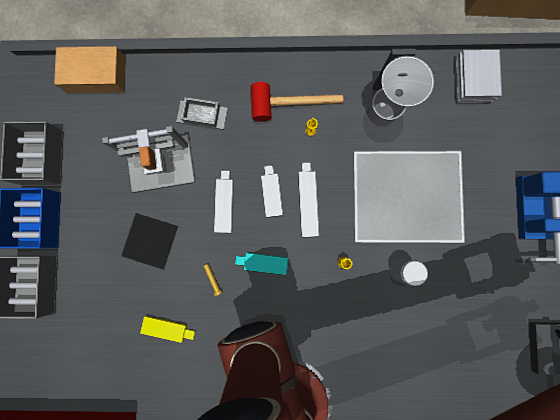

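The scene picture shows three white bolts (scene pixels: long (270,255), short (309,240), mid (341,210)), the block hung on its rail at (420,170), the mat at (370,160), and the bay at (175,330). In the top view the bolts are at (309,200) long, (272,191) short and (224,201) mid. The turquoise (262,263) and yellow (166,328) bars are decoys. The block's wooden handle is at (147,158). The other orange or brown thing is the wooden box at (90,68), so it can't be confused with the handle.

```bash
cat > h.py <<'E'
from station import r
import cv2, numpy as np
from scipy.spatial.transform import Rotation as Ro
def toolT(s):
    T=np.eye(4); T[:3,:3]=Ro.from_euler('xyz',s['tcp_rot'],degrees=True).as_matrix(); T[:3,3]=s['tool_pos']; return T
def ray(n,px,s=None):
    "origin and unit direction (world) of pixel ray"
    m=r.camera_model(n); K=np.array(m['intrinsics']); u=(np.array(px,float)-K[:2,2])/K[0,0]
    if n=='wrist':
        th=np.hypot(*u); d=np.array([*(u*np.sin(th)/max(th,1e-9)),np.cos(th)])
        T=toolT(s)@np.array(m['hand_eye']); return T[:3,3],T[:3,:3]@d
    R=np.array(m['R']); d=R.T@np.array([*u,1]); return -R.T@np.array(m['t']),d/np.linalg.norm(d)
def onz(n,px,z,s=None):
    o,d=ray(n,px,s); return o+d*(z-o[2])/d[2]
def tri(rays):
    A=sum(np.eye(3)-np.outer(d,d) for o,d in rays); b=sum((np.eye(3)-np.outer(d,d))@o for o,d in rays)
    X=np.linalg.solve(A,b); return X,max(np.linalg.norm(np.cross(d,X-o)) for o,d in rays)
def shot(n,f):
    s=r.state(); p=r.snapshot(n); cv2.imwrite(f'pics/{f}.png',p[:,:,::-1]); return s,p
def proj(n,X,s=None):
    m=r.camera_model(n); K=np.array(m['intrinsics'])
    if n=='wrist':
        c=np.linalg.inv(toolT(s)@np.array(m['hand_eye']))@np.array([*X,1]); th=np.arctan2(np.hypot(c[0],c[1]),c[2])
        return K[:2,2]+K[0,0]*th*c[:2]/max(np.hypot(c[0],c[1]),1e-9)
    c=np.array(m['R'])@X+m['t']; return (K@(c/c[2]))[:2]
E
python3 - <<'E'
from h import *
p=cv2.imread('pics/top0.png'); g=p.min(2)
for name,roi in dict(long=(290,155,330,245),short=(255,155,288,225),mid=(205,160,240,245)).items():
    x0,y0,x1,y1=roi; m=(g[y0:y1,x0:x1]>170).astype(np.uint8)
    cs,_=cv2.findContours(m,0,1); c=max(cs,key=cv2.contourArea).reshape(-1,2)+[x0,y0]
    P=np.float32([onz('top',q,.018)[:2] for q in c]); rc=cv2.minAreaRect(P); print(name,rc, cv2.minAreaRect(np.float32(c)))
print('mat',[onz('top',q,0)[:2].round(3) for q in((137,213),(178,224),(162,268),(122,257),(150,241))])
print('bay',[onz('top',q,0)[:2].round(3) for q in((355,152),(462,151),(464,242),(355,242))])
for t,sc in [((147,151),(423,160))]:
    print('block',tri([ray('top',t),ray('scene',sc)]))
for z in (.15,.17): print(onz('top',(147,157),z),onz('scene',(421,161),z))
for nm,roi in dict(a=('top0',(95,115,200,200)),b=('scene0',(370,135,480,245))).items():
    im=cv2.imread(f'pics/{roi[0]}.png'); x0,y0,x1,y1=roi[1]; cv2.imwrite(f'pics/c_{nm}.png',cv2.resize(im[y0:y1,x0:x1],None,fx=4,fy=4,interpolation=cv2.INTER_CUBIC))
a,b=cv2.imread('pics/c_a.png'),cv2.imread('pics/c_b.png'); H=max(a.shape[0],b.shape[0])
pad=lambda i:cv2.copyMakeBorder(i,0,H-i.shape[0],0,0,0)
ab=np.hstack([pad(a),pad(b)]); print(ab.shape); cv2.imwrite('pics/ab.png',cv2.resize(ab,None,fx=.9,fy=.9) )
E
```

```text
long ((0.5214552879333496, -0.05995161831378937), (0.19133950769901276, 0.0426906980574131), 2.744781732559204) ((307.7738342285156, 199.42922973632812), (73.38683319091797, 16.585535049438477), 86.8201675415039)
short ((0.5442410111427307, 0.03644336760044098), (0.13156405091285706, 0.04243278503417969), 6.823276519775391) ((270.69451904296875, 190.65357971191406), (50.06647491455078, 16.299354553222656), 83.2901611328125)
mid ((0.5162822604179382, 0.1608514040708542), (0.042414795607328415, 0.16024449467658997), 88.8370590209961) ((222.95010375976562, 201.44656372070312), (16.197269439697266, 61.20500564575195), 1.9749338626861572)
mat [array([0.487, 0.393]), array([0.458, 0.283]), array([0.342, 0.322]), array([0.371, 0.43 ]), array([0.413, 0.356])]
bay [array([ 0.649, -0.187]), array([ 0.65 , -0.467]), array([ 0.411, -0.463]), array([ 0.411, -0.183])]
block (array([0.61258223, 0.30884048, 0.17118178]), np.float64(0.0008733790188240602))
[0.60427113 0.31681796 0.15      ] [0.59880429 0.32292731 0.15      ]
[0.59967816 0.30963545 0.17      ] [0.61110301 0.30286845 0.17      ]
(440, 860, 3)
```

View pics/ab.png

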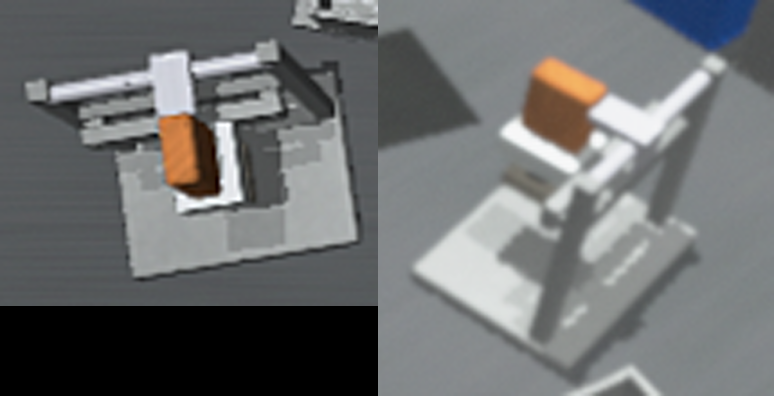

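The crop confirms the block: orange handle with a light strap over the bar. The handle top is near crop (180,150) and (570,81), and the rail post tops are at crop (37,90) and (267,50).

Run:
```python
from h import *
T=lambda X,Y:(95+X/3.6-.4,115+Y/3.6-.4); S=lambda X,Y:(370+(X-378)/3.6-.4,135+Y/3.6-.4)
print('handle top',tri([ray('top',T(180,150)),ray('scene',S(570,81))]))
a=tri([ray('top',T(37,90)),ray('scene',S(590,183))]);b=tri([ray('top',T(267,50)),ray('scene',S(713,66))])
print(a,b)
L=onz('top',T(37,90),.16);R_=onz('top',T(267,50),.16); v=L-R_; print(L,R_,np.linalg.norm(v),'rail x yaw',np.degrees(np.arctan2(v[1],v[0]))-90)
s=r.state()
X=np.array([.60,.315,.30]); TT=toolT(s); print('shift tool cm',100*TT[:3,:3].T@(X-TT[:3,3]))
```

```text
handle top (array([0.60287462, 0.31727922, 0.16761088]), np.float64(0.0014347369001089295))
(array([0.6364027 , 0.40038543, 0.08044163]), np.float64(0.04997543014832455)) (array([0.67417129, 0.27153137, 0.24262964]), np.float64(0.041042609100394034))
[0.6430824  0.41213566 0.16      ] [0.66807395 0.26473555 0.16      ] 0.14950374828290966 rail x yaw 9.622934281455443
shift tool cm [ 67.63476048 -66.63532302  -6.84537529]
```

{"fn": "move_arm", "kwargs": {
  "moves": [
    [2.6,-2.56,-0.26,0,0,0,-1],
    [2.6,-2.56,-0.26,0,0,0,-1],
    [2.6,-2.56,-0.26,0,0,0,-1],
    [2.6,-2.56,-0.26,0,0,0,-1],
    [2.6,-2.56,-0.26,0,0,0,-1],
    [2.6,-2.56,-0.26,0,0,0,-1],
    [2.6,-2.56,-0.26,0,0,0,-1],
    [2.6,-2.56,-0.26,0,0,0,-1],
    [2.6,-2.56,-0.26,0,0,0,-1],
    [2.6,-2.56,-0.26,0,0,0,-1],
    [2.6,-2.56,-0.26,0,0,0,-1],
    [2.6,-2.56,-0.26,0,0,0,-1],
    [2.6,-2.56,-0.26,0,0,0,-1],
    [2.6,-2.56,-0.26,0,0,0,-1],
    [2.6,-2.56,-0.26,0,0,0,-1],
    [2.6,-2.56,-0.26,0,0,0,-1],
    [2.6,-2.56,-0.26,0,0,0,-1],
    [2.6,-2.56,-0.26,0,0,0,-1]
  ]
}}

```text
time_s: 1.65
tool_pos: [0.4943, 0.0438, 0.278]
tcp_rot: [180.0, 0.0, 24.2]
wrist_force: [0.8, 0.2, -0.1]
finger_gap: 0.997
finger_force: 0.0
```

{"fn": "move_arm", "kwargs": {
  "moves": [
    [0,0,0,0,0,0.085,-1],
    [0,0,0,0,0,0.085,-1],
    [0,0,0,0,0,0.085,-1],
    [0,0,0,0,0,0,-1],
    [0,0,0,0,0,0,-1],
    [0,0,0,0,0,0,-1]
  ]
}}

```text
time_s: 2.15
tool_pos: [0.4941, 0.0417, 0.2779]
tcp_rot: [-180.0, 0.0, 9.6]
wrist_force: [0.2, 0.3, 0.7]
finger_gap: 1.0
finger_force: 0.0
```

Run:
```python
from h import *
s,p=shot('wrist','w1'); print(s['tool_pos'],s['tcp_rot'],s['q'])
import json; json.dump({k:np.array(v).tolist() for k,v in s.items()},open('w1.json','w'))
```

```text
[0.49406059 0.04168783 0.27789443] [-1.79992806e+02  1.78817211e-02  9.64029828e+00] [-3.78531850e+00 -1.64151650e+01  1.05844916e+02  2.84590924e-03
  9.05893129e+01  7.65744131e+01]
```

View pics/w1.png

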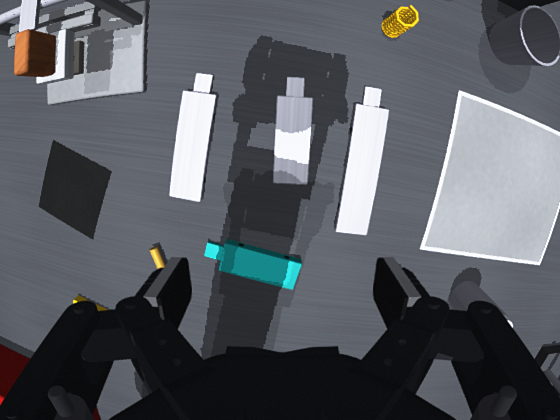

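The wrist view shows the bolts at (192,145) mid, (293,135) short and (363,170) long, with the block handle at (35,52). I'm moving towards the block for a second view.

{"fn": "move_arm", "kwargs": {
  "moves": [
    [1.2,-3.0,-0.2,0,0,0,-1],
    [1.2,-3.0,-0.2,0,0,0,-1],
    [1.2,-3.0,-0.2,0,0,0,-1],
    [1.2,-3.0,-0.2,0,0,0,-1],
    [1.2,-3.0,-0.2,0,0,0,-1],
    [1.2,-3.0,-0.2,0,0,0,-1],
    [1.2,-3.0,-0.2,0,0,0,-1],
    [1.2,-3.0,-0.2,0,0,0,-1],
    [0,0,0,0,0,0,-1],
    [0,0,0,0,0,0,-1],
    [0,0,0,0,0,0,-1]
  ]
}}

```text
time_s: 3.12
tool_pos: [0.549, 0.294, 0.2938]
tcp_rot: [180.0, 0.0, 9.6]
wrist_force: [-0.3, 0.1, 0.9]
finger_gap: 0.998
finger_force: 0.0
```

Run:
```python
from h import *
s,p=shot('wrist','w2'); print(s['tool_pos'],s['tcp_rot'],s['q'])
import json; json.dump({k:np.array(v).tolist() for k,v in s.items()},open('w2.json','w'))
print(proj('wrist',[.603,.317,.17],s))
def hm(p):
    h=cv2.cvtColor(p,cv2.COLOR_RGB2HSV); return ((h[...,0]<15)&(h[...,1]>130)&(h[...,2]>90))
a=cv2.imread('pics/w1.png')[:,:,::-1]
```

```text
[0.54897668 0.29398061 0.29380725] [1.79967247e+02 3.44602441e-02 9.57919782e+00] [ 2.13375184e+01  1.06096576e+00  8.84996170e+01 -2.50442667e-02
  9.04798289e+01  1.01758110e+02]
[264.20294282 130.88874431]
```

View pics/w2.png

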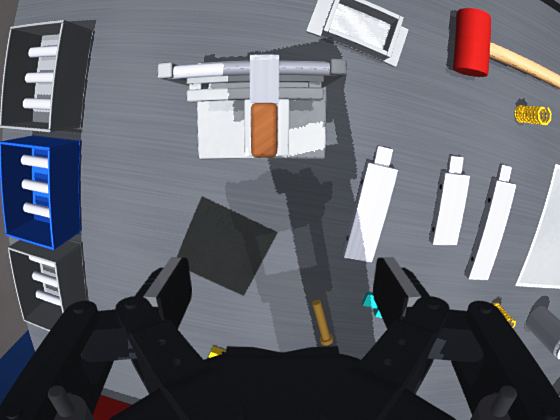

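The handle top's centre is at (264,130), matching the prediction (264,131) for (0.603, 0.317, 0.17), and its edges align with the tool yaw. Next: descend and grip.

{"fn": "move_arm", "kwargs": {
  "moves": [
    [2.0,-0.5,0,0,0,0,-1],
    [2.0,-0.5,0,0,0,0,-1],
    [1.7,-0.4,0,0,0,0,-1],
    [0,0,2.75,0,0,0,-1],
    [0,0,2.75,0,0,0,-1],
    [0,0,2.75,0,0,0,-1],
    [0,0,2.75,0,0,0,-1],
    [0,0,2.75,0,0,0,-1],
    [0,0,2.75,0,0,0,-1],
    [0,0,0,0,0,0,-1],
    [0,0,0,0,0,0,-1]
  ]
}}

```text
time_s: 4.08
tool_pos: [0.6018, 0.316, 0.1273]
tcp_rot: [179.9, 0.2, 9.5]
wrist_force: [1.0, -0.3, -0.1]
finger_gap: 1.001
finger_force: 0.0
```

{"fn": "move_arm", "kwargs": {
  "moves": [
    [0,0,0,0,0,0,0.0],
    [0,0,0,0,0,0,0.3],
    [0,0,0,0,0,0,1],
    [0,0,0,0,0,0,1],
    [0,0,0,0,0,0,1],
    [0,0,0,0,0,0,1],
    [0,0,0,0,0,0,1],
    [0,0,0,0,0,0,1],
    [0,0,0,0,0,0,1],
    [0,0,0,0,0,0,1],
    [0,0,0,0,0,0,1],
    [0,0,0,0,0,0,1]
  ]
}}

```text
time_s: 5.08
tool_pos: [0.6034, 0.3181, 0.1304]
tcp_rot: [-180.0, -0.1, 9.5]
wrist_force: [-0.8, 1.0, 5.5]
finger_gap: 0.246
finger_force: 60.2
```

{"fn": "move_arm", "kwargs": {
  "moves": [
    [0,0,-1.0,0,0,0,1],
    [0,0,-1.0,0,0,0,1],
    [0,0,-1.0,0,0,0,1],
    [0,0,-1.0,0,0,0,1],
    [0,0,-1.0,0,0,0,1],
    [0,0,-0.5,0,0,0,1],
    [0,0,0,0,0,0,1],
    [-1.5,0,0,0,0,0,1],
    [-1.5,0,0,0,0,0,1],
    [-1.5,0,0,0,0,0,1],
    [-1.5,0,0,0,0,0,1],
    [-1.5,0,0,0,0,0,1],
    [-1.5,0,0,0,0,0,1],
    [-1.5,0,0,0,0,0,1],
    [-1.5,0,0,0,0,0,1],
    [0,0,0,0,0,0,1],
    [0,0,0,0,0,0,1],
    [0,0,0,0,0,0,1]
  ]
}}

```text
time_s: 6.58
tool_pos: [0.4849, 0.2978, 0.184]
tcp_rot: [180.0, -0.0, 9.6]
wrist_force: [0.5, -0.6, -2.5]
finger_gap: 0.247
finger_force: 60.7
```

Run:
```python
from h import *
s,p=shot('wrist','w3'); print(s['tool_pos'],s['tcp_rot'],s['wrist_force'])
s,q=shot('scene','s3'); cv2.imwrite('pics/ws3.png',np.vstack([p[:250],q[60:290]])[:,:,::-1])
import json; json.dump({k:np.array(v).tolist() for k,v in s.items()},open('w3.json','w'))
```

```text
[0.48486529 0.29776047 0.18404567] [ 1.79997087e+02 -2.56561349e-02  9.55815693e+00] [ 0.46089729 -0.57614166 -2.54102739]
```

View pics/ws3.png

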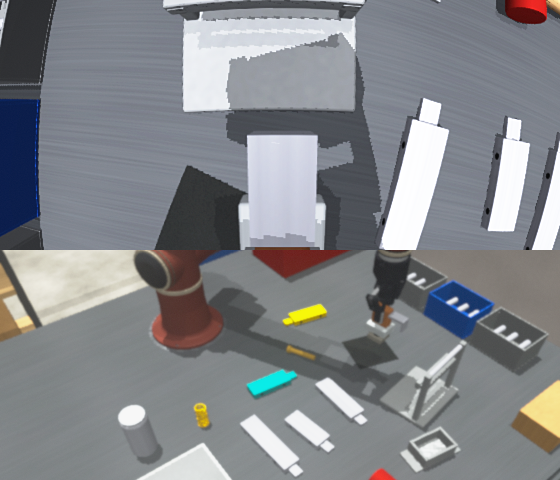

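The block is held upright and clear of the rail. Now I refine the bolt poses by rectifying the wrist views onto the z = 18 mm plane.

```bash
cat >> h.py <<'E'
def rectify(n,img,s,z=.018,x=(.36,.70),y=(-.5,.25),res=.001):
    "ortho image: row 0 = far x, col 0 = +y, res m/px"
    xs=np.arange(x[1],x[0],-res); ys=np.arange(y[1],y[0],-res)
    P=np.array([[proj(n,(a,b,z),s) for b in ys] for a in xs],np.float32)
    return cv2.remap(img,P[...,0],P[...,1],cv2.INTER_LINEAR)
def bolts(o,x1=.70,y1=.25,res=.001,thr=170,amin=3500,amax=9500):
    m=((o.min(2)>thr)*255).astype(np.uint8); m=cv2.morphologyEx(m,cv2.MORPH_CLOSE,np.ones((7,7)))
    out=[]
    for c in cv2.findContours(m,0,1)[0]:
        if amin<cv2.contourArea(c)<amax:
            # body only: opening removes the 22 mm tongue
            k=np.zeros_like(m); cv2.drawContours(k,[c],-1,255,-1); b=cv2.morphologyEx(k,cv2.MORPH_OPEN,cv2.getStructuringElement(2,(31,31)))
            cc=max(cv2.findContours(b,0,1)[0],key=cv2.contourArea); 
            box=cv2.boxPoints(cv2.minAreaRect(cc)); w=np.c_[x1-box[:,1]*res,y1-box[:,0]*res]
            e=w[1]-w[0],w[2]-w[1]; l=max(e,key=np.linalg.norm); l=l*np.sign(l[0]); sz=sorted(np.linalg.norm(e,axis=1))
            out.append((w.mean(0).round(4),np.round(sz,4),round(float(np.degrees(np.arctan2(l[1],l[0]))),2)))
    return sorted(out,key=lambda t:-t[0][1])
E
python3 - <<'E'
from h import *; import json
O=[]
for n,f,sf in(('top','top0','w1'),('wrist','w1','w1'),('wrist','w2','w2')):
    im=cv2.imread(f'pics/{f}.png'); s=json.load(open(sf+'.json')) if n=='wrist' else None
    o=rectify(n,im,s,y=(-.15,.25)); O.append(o)
    for t in (140,180): 
        for b in bolts(o,thr=t,amax=12000): print(f,t,b)
cv2.imwrite('pics/rect.png',cv2.resize(np.hstack(O[1:]),None,fx=1,fy=1))
E
```

```text
Traceback (most recent call last):
  File "h.py", line 29, in rectify
    P=np.array([[proj(n,(a,b,z),s) for b in ys] for a in xs],np.float32)
                 ~~~~^^^^^^^^^^^^^
  File "h.py", line 21, in proj
    m=r.camera_model(n); K=np.array(m['intrinsics'])
ValueError: time passes only in moves, steps and waits
```

```bash
sed -i 's/r\.camera_model(n)/cm(n)/; ' h.py; sed -i '3a import functools\ncm=functools.lru_cache(None)(lambda n:r.camera_model(n))' h.py
cat > fit.py <<'E'
from h import *; import json
O=[]
for n,f,sf in(('top','top0','w1'),('wrist','w1','w1'),('wrist','w2','w2')):
    im=cv2.imread(f'pics/{f}.png'); s=json.load(open(sf+'.json')) if n=='wrist' else None
    o=rectify(n,im,s,y=(-.15,.25)); O.append(o)
    for t in (140,180): 
        for b in bolts(o,thr=t,amax=12000): print(f,t,b)
cv2.imwrite('pics/rect.png',np.hstack(O[1:]))
E
python3 fit.py
```

```text
top0 140 (array([0.5084, 0.161 ], dtype=float32), array([0.0449, 0.1452], dtype=float32), -1.4)
top0 140 (array([0.5364, 0.0349], dtype=float32), array([0.0451, 0.1155], dtype=float32), 6.91)
top0 140 (array([ 0.5126, -0.0612], dtype=float32), array([0.0456, 0.1752], dtype=float32), 2.41)
top0 180 (array([0.5075, 0.161 ], dtype=float32), array([0.0429, 0.1412], dtype=float32), -1.41)
top0 180 (array([0.5357, 0.035 ], dtype=float32), array([0.0429, 0.113 ], dtype=float32), 6.63)
top0 180 (array([ 0.512 , -0.0605], dtype=float32), array([0.0433, 0.1722], dtype=float32), 2.63)
w1 140 (array([0.5086, 0.161 ], dtype=float32), array([0.0444, 0.145 ], dtype=float32), -1.19)
w1 140 (array([0.5418, 0.0358], dtype=float32), array([0.0446, 0.101 ], dtype=float32), 6.01)
w1 140 (array([ 0.5135, -0.0607], dtype=float32), array([0.0445, 0.1754], dtype=float32), 2.76)
w1 180 (array([0.5085, 0.1609], dtype=float32), array([0.0435, 0.1432], dtype=float32), -1.12)
w1 180 (array([ 0.5129, -0.0606], dtype=float32), array([0.0436, 0.1726], dtype=float32), 2.73)
w2 140 (array([0.5099, 0.1607], dtype=float32), array([0.0453, 0.1441], dtype=float32), -0.66)
w2 140 (array([0.5365, 0.0348], dtype=float32), array([0.0464, 0.1168], dtype=float32), 7.13)
w2 140 (array([ 0.5138, -0.061 ], dtype=float32), array([0.0466, 0.1773], dtype=float32), 2.86)
w2 180 (array([0.5104, 0.161 ], dtype=float32), array([0.0443, 0.1431], dtype=float32), -1.13)
w2 180 (array([0.5365, 0.0352], dtype=float32), array([0.0446, 0.1149], dtype=float32), 6.71)
w2 180 (array([ 0.5138, -0.0608], dtype=float32), array([0.0449, 0.1753], dtype=float32), 2.82)
```

View pics/rect.png

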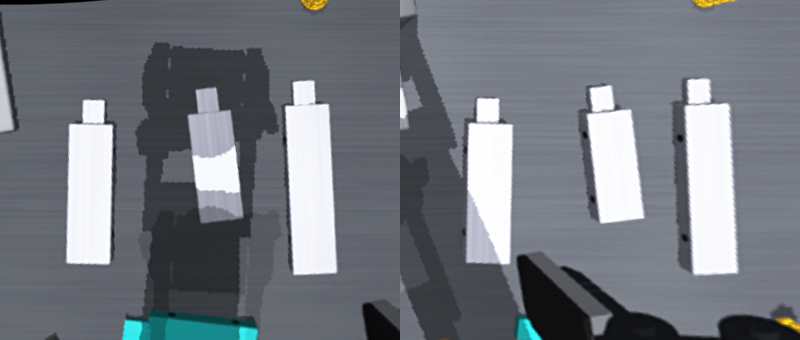

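All three views agree within 2 mm at z = 18 mm, which confirms the bolt height:

| Bolt | Centre (m) | Yaw (deg) |
|---|---|---|
| long | (0.512, -0.061) | 2.75 |
| mid | (0.508, 0.161) | -1.1 |
| short | (0.536, 0.035) | 6.8 |

I'm moving the block above the long bolt's plain end.

{"fn": "move_arm", "kwargs": {
  "moves": [
    [0,0,0,0,0,0.119,1],
    [-0.47,3.0,0,0,0,0,1],
    [-0.47,3.0,0,0,0,0,1],
    [-0.47,3.0,0,0,0,0,1],
    [-0.47,3.0,0,0,0,0,1],
    [-0.47,3.0,0,0,0,0,1],
    [-0.47,3.0,0,0,0,0,1],
    [-0.47,3.0,0,0,0,0,1],
    [-0.47,3.0,0,0,0,0,1],
    [-0.47,3.0,0,0,0,0,1],
    [-0.47,3.0,0,0,0,0,1],
    [-0.47,3.0,0,0,0,0,1],
    [-0.47,3.0,0,0,0,0,1],
    [0,0,1.2,0,0,0,1],
    [0,0,1.2,0,0,0,1],
    [0,0,1.2,0,0,0,1],
    [0,0,1.2,0,0,0,1],
    [0,0,1.2,0,0,0,1],
    [0,0,1.2,0,0,0,1],
    [0,0,0,0,0,0,1]
  ]
}}

```text
time_s: 8.35
tool_pos: [0.4432, -0.0631, 0.1083]
tcp_rot: [-179.9, 0.3, 2.8]
wrist_force: [-0.1, -0.7, -3.4]
finger_gap: 0.254
finger_force: 61.7
```

```bash
cat > chk.py <<'E'
from h import *; import sys
f=sys.argv[1]; s,p=shot('top',f); s2,q=shot('scene',f+'s')
print(s['tool_pos'].round(4) if hasattr(s['tool_pos'],'round') else s['tool_pos'],np.round(s['tcp_rot'],2),np.round(s['wrist_force'],2),s['finger_gap'])
Y=(-.5,.25)
for n,im in(('top',p),('scene',q)):
    for b in bolts(rectify(n,im,None,y=Y),thr=int(sys.argv[2]) if len(sys.argv)>2 else 180): print(n,*b)
E
python3 chk.py t4
```

```text
[ 0.4432 -0.0631  0.1083] [-179.87    0.35    2.82] [-0.06 -0.74 -3.43] 0.2544496433212591Traceback (most recent call last):
  File "chk.py", line 6, in <module>
    for b in bolts(rectify(n,im,None,y=Y),thr=int(sys.argv[2]) if len(sys.argv)>2 else 180): print(n,*b)
             ~~~~~^^^^^^^^^^^^^^^^^^^^^^^^^^^^^^^^^^^^^^^^^^^^^^^^^^^^^^^^^^^^^^^^^^^^^^^^^
  File "h.py", line 40, in bolts
    cc=max(cv2.findContours(b,0,1)[0],key=cv2.contourArea);
ValueError: max() iterable argument is empty
```

```bash
sed -i "s/^            cc=max(cv2.findContours(b,0,1)\[0\],key=cv2.contourArea); */            if not b.any(): continue\n            cc=max(cv2.findContours(b,0,1)[0],key=cv2.contourArea)/" h.py
python3 - <<'E'
from h import *
for n,f in(('top','t4'),('scene','t4s'),('scene','scene0')):
    for b in bolts(rectify(n,cv2.imread(f'pics/{f}.png'),None)): print(f,*b)
s,p=shot('wrist','w4'); print(s['tool_pos'],s['wrist_force'],s['moment'])
for b in bolts(rectify('wrist',p,s)): print('w',*b)
q=cv2.imread('pics/t4s.png'); cv2.imwrite('pics/v4.png',np.vstack([p[:300,:,::-1],q[80:330]]))
E
```

```text
t4 [0.508  0.1608] [0.043  0.1421] -0.78
t4 [0.5357 0.035 ] [0.0438 0.1129] 7.43
t4 [ 0.4669 -0.2269] [0.036  0.0402] -71.57
t4s [0.5085 0.1621] [0.0477 0.1493] -1.19
t4s [0.5364 0.036 ] [0.0475 0.1206] 6.84
t4s [ 0.551  -0.0575] [0.045 0.102] 0.0
scene0 [0.5085 0.162 ] [0.0476 0.1492] -1.3
scene0 [0.5363 0.0359] [0.0474 0.1208] 6.63
scene0 [ 0.5123 -0.0601] [0.0472 0.1791] 2.6
[ 0.44499608 -0.06390461  0.11119806] [-0.09068598  0.05931369 -4.86624058] [ 0.06712953 -0.06838087 -0.03314073]
w [0.5075 0.1607] [0.0433 0.1412] -1.01
w [0.5359 0.035 ] [0.0432 0.1135] 6.84
```

View pics/v4.png

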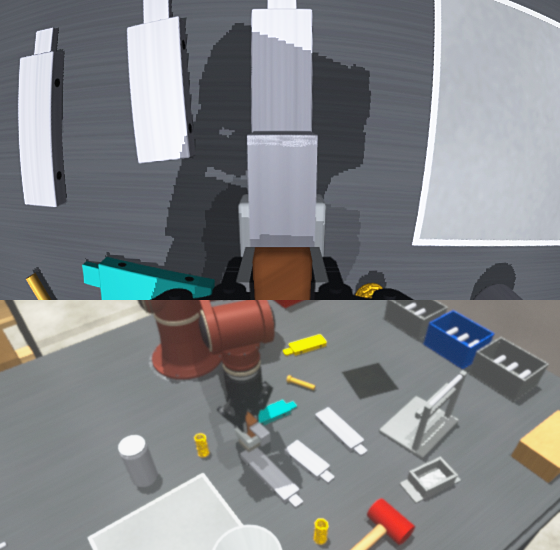

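The strap is centred over the long bolt (its axis at columns ~282 in both), and no bolt has moved. Pressing down.

{"fn": "move_arm", "kwargs": {
  "moves": [
    [0,0,1.0,0,0,0,1],
    [0,0,1.0,0,0,0,1],
    [0,0,1.0,0,0,0,1],
    [0,0,0.4,0,0,0,1],
    [0,0,0.3,0,0,0,1],
    [0,0,0.2,0,0,0,1],
    [0,0,0.2,0,0,0,1],
    [0,0,0.2,0,0,0,1],
    [0,0,0.15,0,0,0,1],
    [0,0,0,0,0,0,1],
    [0,0,0,0,0,0,1],
    [0,0,0,0,0,0,1]
  ]
}}

```text
time_s: 9.5
tool_pos: [0.4458, -0.0646, 0.0682]
tcp_rot: [180.0, -0.0, 2.7]
wrist_force: [-2.6, 1.0, 2.6]
finger_gap: 0.247
finger_force: 62.5
```

Run:
```python
from h import *
s=r.state(); print(s['tool_pos'],s['tcp_rot'],s['wrist_force'],s['moment'])
```

```text
[ 0.44579298 -0.06463994  0.06821193] [ 1.79980895e+02 -4.29645177e-02  2.73894857e+00] [-2.59389121  1.01956907  2.61112057] [ 0.14070703  0.52091728 -0.02747832]
```

{"fn": "move_arm", "kwargs": {
  "moves": [
    [0,0,0.12,0,0,0,1],
    [0.2,0,0,0,0,0,1],
    [0.27,0,0,0,0,0,1],
    [0.27,0,0,0,0,0,1],
    [0.27,0,0,0,0,0,1],
    [0.27,0,0,0,0,0,1],
    [0.27,0,0,0,0,0,1],
    [0.27,0,0,0,0,0,1],
    [0.27,0,0,0,0,0,1],
    [0.27,0,0,0,0,0,1],
    [0.27,0,0,0,0,0,1],
    [0.27,0,0,0,0,0,1],
    [0.27,0,0,0,0,0,1],
    [0.27,0,0,0,0,0,1],
    [0.27,0,0,0,0,0,1],
    [0.27,0,0,0,0,0,1],
    [0.27,0,0,0,0,0,1]
  ]
}}

```text
time_s: 10.92
tool_pos: [0.4882, -0.0624, 0.0664]
tcp_rot: [-180.0, 0.0, 2.7]
wrist_force: [-3.5, -0.4, 4.4]
finger_gap: 0.25
finger_force: 62.8
```

Run:
```python
from h import *
s,p=shot('wrist','w5'); print(s['tool_pos'],s['tcp_rot'],s['wrist_force'])
o=rectify('wrist',p,s,y=(-.15,.02),x=(.5,.7)); cv2.imwrite('pics/r5.png',cv2.resize(o[:,:,::-1],None,fx=2,fy=2))
```

```text
[ 0.48815668 -0.062447    0.06639862] [-1.79998251e+02  3.95241434e-04  2.73870928e+00] [-3.53943797 -0.41721768  4.36119386]
```

View pics/r5.png

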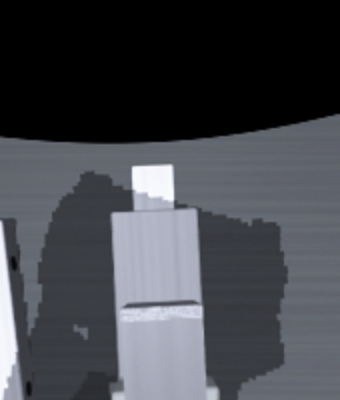

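The bolt has not slipped: the bar end is at crop row 210, i.e. x = 0.595 m. Continuing the stroke.

{"fn": "move_arm", "kwargs": {
  "moves": [
    [0.27,0,0,0,0,0,1],
    [0.27,0,0,0,0,0,1],
    [0.27,0,0,0,0,0,1],
    [0.27,0,0,0,0,0,1],
    [0.27,0,0,0,0,0,1],
    [0.27,0,0,0,0,0,1],
    [0.27,0,0,0,0,0,1],
    [0.27,0,0,0,0,0,1],
    [0.27,0,0,0,0,0,1],
    [0.27,0,0,0,0,0,1],
    [0.27,0,0,0,0,0,1],
    [0.27,0,0,0,0,0,1],
    [0.27,0,0,0,0,0,1],
    [0.27,0,0,0,0,0,1],
    [0.27,0,0,0,0,0,1],
    [0.27,0,0,0,0,0,1],
    [0.27,0,0,0,0,0,1],
    [0.27,0,0,0,0,0,1],
    [0.27,0,0,0,0,0,1],
    [0.27,0,0,0,0,0,1]
  ]
}}

```text
time_s: 12.63
tool_pos: [0.5421, -0.0599, 0.0664]
tcp_rot: [-180.0, 0.0, 2.7]
wrist_force: [-3.8, 0.5, 4.2]
finger_gap: 0.253
finger_force: 62.8
```

{"fn": "move_arm", "kwargs": {
  "moves": [
    [0.27,0,0,0,0,0,1],
    [0.27,0,0,0,0,0,1],
    [0.27,0,0,0,0,0,1],
    [0.27,0,0,0,0,0,1],
    [0.27,0,0,0,0,0,1],
    [0.27,0,0,0,0,0,1],
    [0.27,0,0,0,0,0,1],
    [0.27,0,0,0,0,0,1],
    [0.27,0,0,0,0,0,1],
    [0.27,0,0,0,0,0,1],
    [0.27,0,0,0,0,0,1],
    [0.27,0,0,0,0,0,1],
    [0.2,0,0,0,0,0,1],
    [0,0,0,0,0,0,1],
    [0,0,0,0,0,0,1],
    [0,0,0,0,0,0,1]
  ]
}}

```text
time_s: 13.97
tool_pos: [0.5768, -0.0583, 0.0667]
tcp_rot: [180.0, -0.1, 2.7]
wrist_force: [-2.9, -0.2, 4.0]
finger_gap: 0.252
finger_force: 62.8
```

Run:
```python
from h import *
s,p=shot('wrist','w6'); print(s['tool_pos'],s['tcp_rot'],s['wrist_force'])
o=rectify('wrist',p,s,y=(-.12,.0),x=(.55,.7))
g=o.min(2); print([int(v) for v in g[80:140:3,55:65].mean(1)])
```

```text
[ 0.57675584 -0.05827254  0.0667153 ] [ 1.79994138e+02 -8.79179635e-02  2.73395608e+00] [-2.9148389  -0.1512159   3.96706872]
[183, 182, 181, 180, 178, 178, 176, 176, 175, 174, 173, 172, 171, 170, 169, 168, 130, 128, 130, 29]
```

Run:
```python
from h import *
s=r.state(); import json
for f,st in(('w6',s),):
    o=rectify('wrist',cv2.imread(f'pics/{f}.png'),s,z=.009,y=(-.12,.0),x=(.55,.7)); cv2.imwrite('pics/r6.png',cv2.resize(o,None,fx=4,fy=4))
```

```text
(no output)
```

View pics/r6.png

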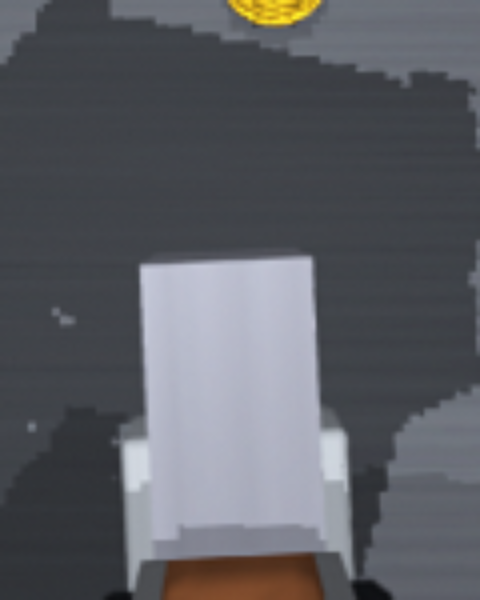

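The strap hides the tongue, so nothing is seen sticking out ahead. I'll go 4 mm further for margin, then lift and check the bolts.

{"fn": "move_arm", "kwargs": {
  "moves": [
    [0.2,0,0,0,0,0,1],
    [0.2,0,0,0,0,0,1],
    [0,0,0,0,0,0,1],
    [0,0,0,0,0,0,1],
    [0,0,-0.5,0,0,0,1],
    [0,0,-1.5,0,0,0,1],
    [0,0,-2.0,0,0,0,1],
    [0,0,-2.0,0,0,0,1],
    [0,-1.5,-2.0,0,0,0,1],
    [-1.5,-3,0,0,0,0,1],
    [-2,-3.0,0,0,0,0,1],
    [-2,-3.0,0,0,0,0,1],
    [-2,-3.0,0,0,0,0,1],
    [-2,-3.0,0,0,0,0,1],
    [-2,-3.0,0,0,0,0,1],
    [0,0,0,0,0,0,1],
    [0,0,0,0,0,0,1]
  ]
}}

```text
time_s: 15.43
tool_pos: [0.4546, 0.1326, 0.1451]
tcp_rot: [-180.0, 0.0, 2.9]
wrist_force: [1.6, -0.1, -3.8]
finger_gap: 0.244
finger_force: 61.9
```

```bash
python3 chk.py t7
python3 - <<'E'
from h import *
s,p=shot('wrist','w7'); print(s['tool_pos'])
for b in bolts(rectify('wrist',p,s,y=(-.2,.25)),thr=140): print('w',*b)
E
```

```text
[0.4546 0.1326 0.1451] [-1.7998e+02  2.0000e-02  2.9300e+00] [ 1.57 -0.15 -3.83] 0.24447896143527836
top [0.5357 0.035 ] [0.0431 0.113 ] 6.79
top [ 0.5529 -0.04  ] [0.0433 0.1722] 1.71
scene [0.5357 0.0356] [0.0464 0.1181] 6.34
scene [ 0.5533 -0.0391] [0.0464 0.1772] 1.94
[0.45602708 0.13110735 0.14579977]
w [0.5362 0.0354] [0.0441 0.1149] 6.88
w [ 0.554  -0.0395] [0.0444 0.1745] 2.08
```

The long bolt now reads (0.553, -0.039). In the end-of-stroke picture no tongue showed past the strap (dragging would have put it there), and the sideways shift isn't along the stroke. So it was knocked after I left. Next is the mid bolt; first I'll check it under the block.

{"fn": "move_arm", "kwargs": {
  "moves": [
    [0,0,0,0,0,0.07,1],
    [0.05,-1.5,0,0,0,0,1],
    [0.05,-1.6,0,0,0,0,1],
    [0,0,1.0,0,0,0,1],
    [0,0,1.0,0,0,0,1],
    [0,0,1.0,0,0,0,1],
    [0,0,0.5,0,0,0,1],
    [0,0,0,0,0,0,1],
    [0,0,0,0,0,0,1],
    [0,0,0,0,0,0,1]
  ]
}}

```text
time_s: 16.42
tool_pos: [0.458, 0.1619, 0.1117]
tcp_rot: [-180.0, -0.0, -1.3]
wrist_force: [0.3, 0.2, -3.9]
finger_gap: 0.249
finger_force: 62.0
```

Run:
```python
from h import *
s,p=shot('wrist','w8'); print(s['tool_pos'],s['tcp_rot'])
o=rectify('wrist',p,s,y=(-.12,.25),x=(.42,.7)); cv2.imwrite('pics/r8.png',cv2.resize(o[:,:,::-1],None,fx=2,fy=2))
```

```text
[0.45799794 0.16190922 0.11165191] [-1.79996023e+02 -3.08882081e-02 -1.30178336e+00]
```

View pics/r8.png

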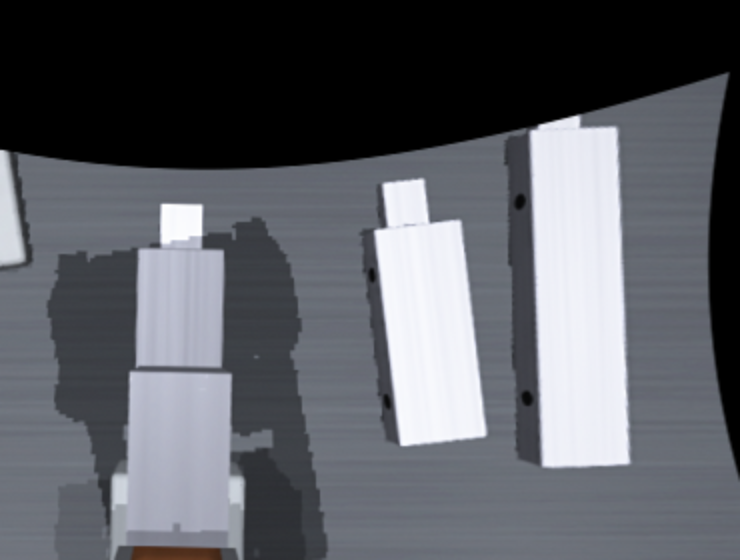

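The mid bolt is in place: its bar end is at row 249, so x ≈ 0.576, and its centre column 180 gives y ≈ 0.160. Pressing.

{"fn": "move_arm", "kwargs": {
  "moves": [
    [0,0,1.0,0,0,0,1],
    [0,0,1.0,0,0,0,1],
    [0,0,1.0,0,0,0,1],
    [0,0,0.4,0,0,0,1],
    [0,0,0.3,0,0,0,1],
    [0,0,0.2,0,0,0,1],
    [0,0,0.2,0,0,0,1],
    [0,0,0.2,0,0,0,1],
    [0,0,0.2,0,0,0,1],
    [0,0,0,0,0,0,1],
    [0,0,0,0,0,0,1],
    [0,0,0,0,0,0,1],
    [0,0,0,0,0,0,1]
  ]
}}

```text
time_s: 17.55
tool_pos: [0.4581, 0.1623, 0.067]
tcp_rot: [-180.0, -0.1, -1.3]
wrist_force: [-2.4, -0.0, 4.0]
finger_gap: 0.249
finger_force: 63.0
```

{"fn": "move_arm", "kwargs": {
  "moves": [
    [0.22,0,0,0,0,0,1],
    [0.22,0,0,0,0,0,1],
    [0.22,0,0,0,0,0,1],
    [0.22,0,0,0,0,0,1],
    [0.22,0,0,0,0,0,1],
    [0.22,0,0,0,0,0,1],
    [0.22,0,0,0,0,0,1],
    [0.22,0,0,0,0,0,1],
    [0.22,0,0,0,0,0,1],
    [0.22,0,0,0,0,0,1],
    [0.22,0,0,0,0,0,1],
    [0.22,0,0,0,0,0,1],
    [0.22,0,0,0,0,0,1],
    [0.22,0,0,0,0,0,1],
    [0.22,0,0,0,0,0,1],
    [0.22,0,0,0,0,0,1],
    [0.22,0,0,0,0,0,1],
    [0.22,0,0,0,0,0,1],
    [0.22,0,0,0,0,0,1],
    [0.22,0,0,0,0,0,1]
  ]
}}

```text
time_s: 19.22
tool_pos: [0.5019, 0.1612, 0.0664]
tcp_rot: [-180.0, -0.0, -1.3]
wrist_force: [-3.8, -0.1, 4.5]
finger_gap: 0.247
finger_force: 63.0
```

{"fn": "move_arm", "kwargs": {
  "moves": [
    [0.22,0,0,0,0,0,1],
    [0.22,0,0,0,0,0,1],
    [0.22,0,0,0,0,0,1],
    [0.22,0,0,0,0,0,1],
    [0.22,0,0,0,0,0,1],
    [0.22,0,0,0,0,0,1],
    [0.22,0,0,0,0,0,1],
    [0.22,0,0,0,0,0,1],
    [0.22,0,0,0,0,0,1],
    [0.22,0,0,0,0,0,1],
    [0.22,0,0,0,0,0,1],
    [0.22,0,0,0,0,0,1],
    [0.22,0,0,0,0,0,1],
    [0.22,0,0,0,0,0,1],
    [0.22,0,0,0,0,0,1],
    [0.22,0,0,0,0,0,1],
    [0.22,0,0,0,0,0,1],
    [0.22,0,0,0,0,0,1],
    [0.22,0,0,0,0,0,1],
    [0.22,0,0,0,0,0,1]
  ]
}}

```text
time_s: 20.88
tool_pos: [0.5459, 0.1602, 0.0664]
tcp_rot: [-180.0, -0.0, -1.3]
wrist_force: [-4.4, -0.2, 4.7]
finger_gap: 0.248
finger_force: 63.0
```

{"fn": "move_arm", "kwargs": {
  "moves": [
    [0.22,0,0,0,0,0,1],
    [0.22,0,0,0,0,0,1],
    [0.22,0,0,0,0,0,1],
    [0.22,0,0,0,0,0,1],
    [0.22,0,0,0,0,0,1],
    [0.22,0,0,0,0,0,1],
    [0.22,0,0,0,0,0,1],
    [0.2,0,0,0,0,0,1],
    [0,0,0,0,0,0,1],
    [0,0,0,0,0,0,1],
    [0,0,0,0,0,0,1]
  ]
}}

```text
time_s: 21.8
tool_pos: [0.5636, 0.1598, 0.0667]
tcp_rot: [-180.0, -0.1, -1.3]
wrist_force: [-1.5, -0.4, 4.1]
finger_gap: 0.249
finger_force: 63.0
```

Run:
```python
from h import *
s,p=shot('scene','s9'); print(s['tool_pos'],s['wrist_force'])
a=cv2.imread('pics/scene0.png')[170:250,300:390]; cv2.imwrite('pics/s9c.png',cv2.resize(np.hstack([a,p[170:250,300:390,::-1]]),None,fx=4,fy=4,interpolation=2))
```

```text
[0.56358426 0.15982186 0.06668713] [-1.50884511 -0.38333996  4.1402746 ]
```

View pics/s9c.png

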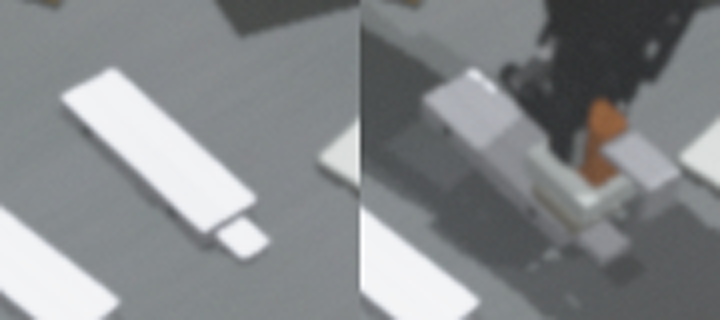

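The mid bolt has not moved (tip in the same place in both crops), and the block stands at its tongue end. Going to the short bolt.

{"fn": "move_arm", "kwargs": {
  "moves": [
    [0,0,-0.5,0,0,0,1],
    [0,0,-1.5,0,0,0,1],
    [0,0,-2.0,0,0,0,1],
    [0,0,-1.5,0,0,-0.071,1],
    [0,0,0,0,0,-0.0705,1],
    [-1.57,2.41,0,0,0,0,1],
    [-1.57,2.41,0,0,0,0,1],
    [-1.57,2.41,0,0,0,0,1],
    [-1.57,2.41,0,0,0,0,1],
    [-1.57,2.41,0,0,0,0,1],
    [0,0,0,0,0,0,1],
    [0,0,0,0,0,0,1],
    [0,0,0,0,0,0,1]
  ]
}}

```text
time_s: 22.93
tool_pos: [0.4992, 0.0309, 0.1207]
tcp_rot: [-180.0, 0.0, 6.8]
wrist_force: [0.1, 0.0, -3.9]
finger_gap: 0.253
finger_force: 61.9
```

Run:
```python
from h import *
s,p=shot('wrist','w10'); print(s['tool_pos'],s['tcp_rot'])
o=rectify('wrist',p,s,y=(-.12,.25),x=(.42,.7))
for b in bolts(o): print(*b)
cv2.imwrite('pics/r10.png',cv2.resize(o[:,:,::-1],None,fx=2,fy=2))
```

```text
[0.4992105  0.03091378 0.12068007] [-1.79978453e+02  1.32446206e-02  6.80814894e+00]
[0.5085 0.1609] [0.0433 0.1432] -1.1
[ 0.507  -0.0415] [0.043 0.078] 0.0
```

View pics/r10.png

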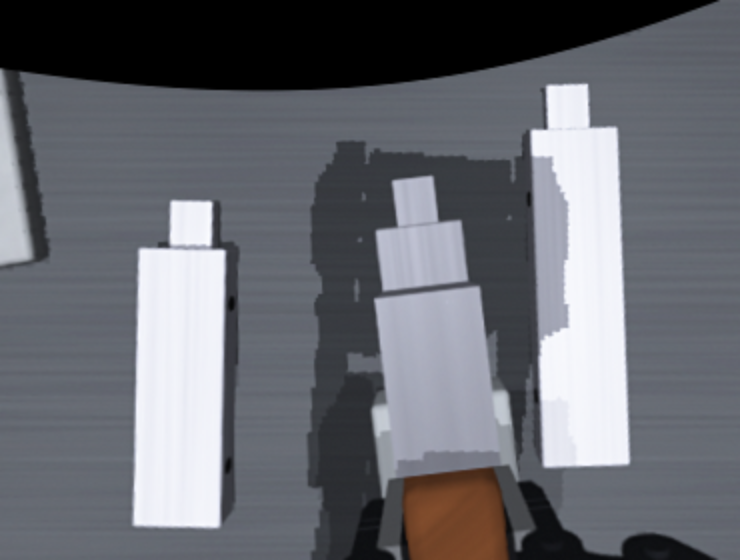

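The short bolt is in place: tongue-end edge at row ~226, aligned with the strap. Pressing, then stroking.

{"fn": "move_arm", "kwargs": {
  "moves": [
    [0,0,1.0,0,0,0,1],
    [0,0,1.0,0,0,0,1],
    [0,0,1.0,0,0,0,1],
    [0,0,0.9,0,0,0,1],
    [0,0,0.4,0,0,0,1],
    [0,0,0.3,0,0,0,1],
    [0,0,0.2,0,0,0,1],
    [0,0,0.2,0,0,0,1],
    [0,0,0.2,0,0,0,1],
    [0,0,0.2,0,0,0,1],
    [0,0,0,0,0,0,1],
    [0,0,0,0,0,0,1],
    [0,0,0,0,0,0,1],
    [0,0,0,0,0,0,1]
  ]
}}

```text
time_s: 24.15
tool_pos: [0.5, 0.0309, 0.068]
tcp_rot: [180.0, -0.1, 6.8]
wrist_force: [-1.7, 1.5, 2.2]
finger_gap: 0.25
finger_force: 62.8
```

{"fn": "move_arm", "kwargs": {
  "moves": [
    [0,0,0.12,0,0,0,1],
    [0,0,0,0,0,0,1],
    [0.1,0,0,0,0,0,1],
    [0.16,0,0,0,0,0,1],
    [0.16,0,0,0,0,0,1],
    [0.16,0,0,0,0,0,1],
    [0.16,0,0,0,0,0,1],
    [0.16,0,0,0,0,0,1],
    [0.16,0,0,0,0,0,1],
    [0.16,0,0,0,0,0,1],
    [0.16,0,0,0,0,0,1],
    [0.16,0,0,0,0,0,1],
    [0.16,0,0,0,0,0,1],
    [0.16,0,0,0,0,0,1],
    [0.16,0,0,0,0,0,1],
    [0.16,0,0,0,0,0,1],
    [0.16,0,0,0,0,0,1],
    [0.16,0,0,0,0,0,1],
    [0.16,0,0,0,0,0,1],
    [0.16,0,0,0,0,0,1]
  ]
}}

```text
time_s: 25.82
tool_pos: [0.5276, 0.0342, 0.0662]
tcp_rot: [180.0, 0.0, 6.8]
wrist_force: [-4.0, -0.5, 4.3]
finger_gap: 0.252
finger_force: 63.1
```

{"fn": "move_arm", "kwargs": {
  "moves": [
    [0.16,0,0,0,0,0,1],
    [0.16,0,0,0,0,0,1],
    [0.16,0,0,0,0,0,1],
    [0.16,0,0,0,0,0,1],
    [0.16,0,0,0,0,0,1],
    [0.16,0,0,0,0,0,1],
    [0.16,0,0,0,0,0,1],
    [0.16,0,0,0,0,0,1],
    [0.16,0,0,0,0,0,1],
    [0.16,0,0,0,0,0,1],
    [0.16,0,0,0,0,0,1],
    [0.16,0,0,0,0,0,1],
    [0.16,0,0,0,0,0,1],
    [0.16,0,0,0,0,0,1],
    [0.16,0,0,0,0,0,1],
    [0.16,0,0,0,0,0,1],
    [0.16,0,0,0,0,0,1],
    [0.16,0,0,0,0,0,1],
    [0.16,0,0,0,0,0,1],
    [0.16,0,0,0,0,0,1]
  ]
}}

```text
time_s: 27.48
tool_pos: [0.5594, 0.038, 0.0662]
tcp_rot: [-180.0, 0.0, 6.8]
wrist_force: [-4.0, -0.9, 4.3]
finger_gap: 0.251
finger_force: 63.1
```

{"fn": "move_arm", "kwargs": {
  "moves": [
    [0.16,0,0,0,0,0,1],
    [0.16,0,0,0,0,0,1],
    [0.16,0,0,0,0,0,1],
    [0.16,0,0,0,0,0,1],
    [0.16,0,0,0,0,0,1],
    [0.16,0,0,0,0,0,1],
    [0.16,0,0,0,0,0,1],
    [0.16,0,0,0,0,0,1],
    [0.16,0,0,0,0,0,1],
    [0,0,0,0,0,0,1],
    [0,0,0,0,0,0,1],
    [0,0,0,0,0,0,1]
  ]
}}

```text
time_s: 28.48
tool_pos: [0.5739, 0.0398, 0.0664]
tcp_rot: [180.0, -0.1, 6.8]
wrist_force: [-3.1, 0.7, 4.3]
finger_gap: 0.249
finger_force: 63.1
```

Run:
```python
from h import *
s,p=shot('scene','s11'); print(s['tool_pos'],s['wrist_force'])
a=cv2.imread('pics/scene0.png')
# tongue tip comparison: expected tip pixels and difference of image around
x,y=proj('scene',np.array([.5357+.08*np.cos(.1187),.0353+.08*np.sin(.1187),.009])); print(x,y)
cv2.imwrite('pics/s11c.png',cv2.resize(np.hstack([a[200:280,265:365],p[200:280,265:365,::-1]]),None,fx=4,fy=4,interpolation=2))
```

```text
[0.57393831 0.03977508 0.06641625] [-3.05815324  0.71205951  4.32244819]
331.6315961950058 259.5669601154448
```

View pics/s11c.png

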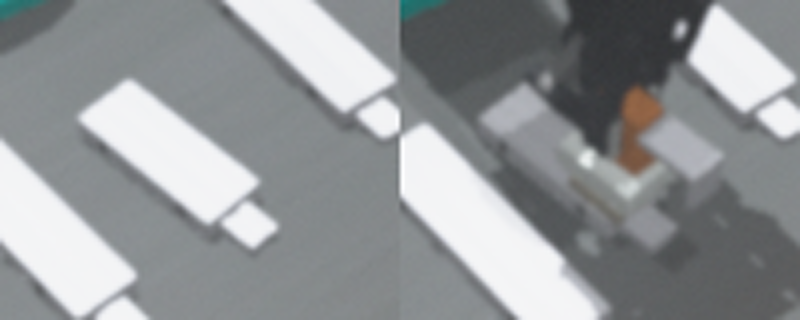

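The short bolt stayed put (tip at crop (277,228) before, (670,228)−400 after), with the block at its tongue end. Carrying the block to the mat at (0.4145, 0.357).

{"fn": "move_arm", "kwargs": {
  "moves": [
    [0,0,-0.5,0,0,0,1],
    [0,0,-1.5,0,0,0,1],
    [0,0,-2.0,0,0,0,1],
    [0,0,-2.0,0,0,0,1],
    [0,0,-2.0,0,0,0,1],
    [-1.01,-2.78,0,0,0,0,1],
    [-1.01,-2.78,0,0,0,0,1],
    [-1.01,-2.78,0,0,0,0,1],
    [-1.01,-2.78,0,0,0,0,1],
    [-1.01,-2.78,0,0,0,0,1],
    [-1.01,-2.78,0,0,0,0,1],
    [-1.01,-2.78,0,0,0,0,1],
    [-1.01,-2.78,0,0,0,0,1],
    [-1.01,-2.78,0,0,0,0,1],
    [-1.01,-2.78,0,0,0,0,1],
    [-1.01,-2.78,0,0,0,0,1],
    [-1.01,-2.78,0,0,0,0,1],
    [0,0,0,0,0,0,1],
    [0,0,0,0,0,0,1]
  ]
}}

```text
time_s: 30.12
tool_pos: [0.4122, 0.3573, 0.1448]
tcp_rot: [180.0, 0.1, 7.0]
wrist_force: [-0.3, -0.4, -3.2]
finger_gap: 0.245
finger_force: 62.2
```

{"fn": "move_arm", "kwargs": {
  "moves": [
    [0,0,1.5,0,0,0,1],
    [0,0,1.5,0,0,0,1],
    [0,0,1.5,0,0,0,1],
    [0,0,1.5,0,0,0,1],
    [0,0,1.0,0,0,0,1],
    [0,0,0.5,0,0,0,1],
    [0,0,0.4,0,0,0,1],
    [0,0,0.3,0,0,0,1],
    [0,0,0,0,0,0,1],
    [0,0,0,0,0,0,1],
    [0,0,0,0,0,0,1],
    [0,0,0,0,0,0,1]
  ]
}}

```text
time_s: 31.12
tool_pos: [0.4139, 0.3569, 0.065]
tcp_rot: [-180.0, -0.1, 6.8]
wrist_force: [0.3, 1.2, -3.9]
finger_gap: 0.247
finger_force: 62.2
```

{"fn": "move_arm", "kwargs": {
  "moves": [
    [0,0,0.3,0,0,0,1],
    [0,0,0.3,0,0,0,1],
    [0,0,0.2,0,0,0,1],
    [0,0,0.1,0,0,0,1],
    [0,0,0.1,0,0,0,1],
    [0,0,0,0,0,0,1],
    [0,0,0,0,0,0,1],
    [0,0,0,0,0,0,1]
  ]
}}

```text
time_s: 31.78
tool_pos: [0.4136, 0.3566, 0.0546]
tcp_rot: [-180.0, -0.0, 6.8]
wrist_force: [-1.2, -1.1, -0.2]
finger_gap: 0.252
finger_force: 62.6
```

The block's weight is on the mat. Releasing, rising, and moving over the long bolt.

{"fn": "move_arm", "kwargs": {
  "moves": [
    [0,0,0,0,0,0,0.2],
    [0,0,0,0,0,0,-0.2],
    [0,0,0,0,0,0,-0.36],
    [0,0,0,0,0,0,-0.36],
    [0,0,0,0,0,0,-0.36],
    [0,0,0,0,0,0,-0.36],
    [0,0,-0.5,0,0,0,-0.36],
    [0,0,-1.0,0,0,0,-0.36],
    [0,0,-2.5,0,0,0,-0.36],
    [0,0,-3.0,0,0,0,-0.36],
    [0,0,-3.0,0,0,0,-0.36],
    [0,0,-3.0,0,0,0,-0.36],
    [0,0,-1.5,0,0,0,-0.36]
  ]
}}

```text
time_s: 32.87
tool_pos: [0.4151, 0.3576, 0.2052]
tcp_rot: [-179.8, -0.4, 6.8]
wrist_force: [1.1, -1.0, -0.2]
finger_gap: 0.677
finger_force: 0.0
```

{"fn": "move_arm", "kwargs": {
  "moves": [
    [0,0,0,0,0,0.084,-0.36],
    [1.06,3.34,0,0,0,0,-0.36],
    [1.06,3.34,0,0,0,0,-0.36],
    [1.06,3.34,0,0,0,0,-0.36],
    [1.06,3.34,0,0,0,0,-0.36],
    [1.06,3.34,0,0,0,0,-0.36],
    [1.06,3.34,0,0,0,0,-0.36],
    [1.06,3.34,0,0,0,0,-0.36],
    [1.06,3.34,0,0,0,0,-0.36],
    [1.06,3.34,0,0,0,0,-0.36],
    [1.06,3.34,0,0,0,0,-0.36],
    [1.06,3.34,0,0,0,0,-0.36],
    [1.06,3.34,0,0,0,0,-0.36],
    [0,0,0,0,0,0,-0.36],
    [0,0,0,0,0,0,-0.36]
  ]
}}

```text
time_s: 34.12
tool_pos: [0.5552, -0.041, 0.2002]
tcp_rot: [-180.0, -0.0, 1.8]
wrist_force: [-0.6, 0.3, -0.5]
finger_gap: 0.678
finger_force: 0.0
```

Run:
```python
from h import *
s,p=shot('wrist','w12'); t,q=shot('scene','s12'); u,k=shot('top','t12'); print(s['tool_pos'],s['tcp_rot'],s['finger_gap'])
for n,im in(('wrist',p),('scene',q),('top',k)):
    for b in bolts(rectify(n,im,s,y=(-.2,.25))): print(n,*b)
for px in((414,272),(345,264),(390,105),(312,127)): print(px,onz('top',px,.0).round(3))
cv2.imwrite('pics/v12.png',np.vstack([p[:290],q[80:390]])[:,:,::-1])
```

```text
[ 0.55518277 -0.04096601  0.2001613 ] [-1.79993462e+02 -4.74696722e-02  1.84718311e+00] 0.6783388251937033
wrist [0.5085 0.1607] [0.0439 0.1432] -1.06
wrist [0.5593 0.038 ] [0.0434 0.0673] 6.34
wrist [ 0.601  -0.0385] [0.043 0.078] 0.0
wrist [ 0.5395 -0.187 ] [0.024 0.223] -0.0
scene [0.5085 0.1621] [0.0477 0.1492] -1.22
scene [0.5574 0.0406] [0.0433 0.0655] 7.13
scene [ 0.56   -0.1725] [0.053 0.28 ] -0.0
top [0.508  0.1609] [0.0432 0.1421] -0.76
(414, 272) [ 0.334 -0.333  0.   ]
(345, 264) [ 0.354 -0.156 -0.   ]
(390, 105) [ 0.777 -0.282  0.   ]
(312, 127) [ 0.718 -0.073  0.   ]
```

View pics/v12.png

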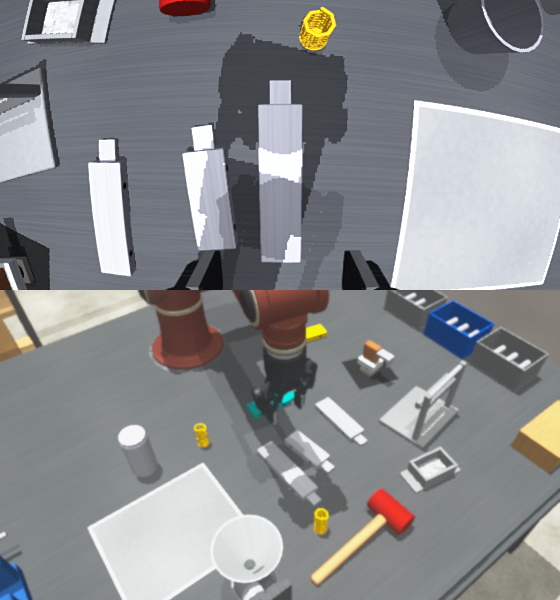

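The block stands upright on the mat, and the long bolt's axis is at column 281, centred under the gripper. Next: descend and grip.

{"fn": "move_arm", "kwargs": {
  "moves": [
    [-0.2,0,3.0,0,0,0,-0.36],
    [0,0,3.0,0,0,0,-0.36],
    [0,0,3.0,0,0,0,-0.36],
    [0,0,3.0,0,0,0,-0.36],
    [0,0,3.0,0,0,0,-0.36],
    [0,0,2.5,0,0,0,-0.36],
    [0,0,1.0,0,0,0,-0.36],
    [0,0,0.5,0,0,0,-0.36],
    [0,0,0.3,0,0,0,-0.36],
    [0,0,0,0,0,0,-0.36],
    [0,0,0,0,0,0,-0.36]
  ]
}}

```text
time_s: 35.18
tool_pos: [0.5542, -0.0397, 0.0081]
tcp_rot: [180.0, -0.2, 2.0]
wrist_force: [0.0, 0.4, 0.1]
finger_gap: 0.681
finger_force: 0.0
```

{"fn": "move_arm", "kwargs": {
  "moves": [
    [0,0,0,0,0,0,0],
    [0,0,0,0,0,0,1],
    [0,0,0,0,0,0,1],
    [0,0,0,0,0,0,1],
    [0,0,0,0,0,0,1],
    [0,0,0,0,0,0,1],
    [0,0,0,0,0,0,1],
    [0,0,0,0,0,0,1]
  ]
}}

```text
time_s: 35.85
tool_pos: [0.5544, -0.0397, 0.0085]
tcp_rot: [180.0, -0.2, 2.0]
wrist_force: [-1.5, 1.6, 6.7]
finger_gap: 0.494
finger_force: 62.3
```

{"fn": "move_arm", "kwargs": {
  "moves": [
    [0,0,-0.5,0,0,0,1],
    [0,0,-1.5,0,0,0,1],
    [0,0,-2.5,0,0,0,1],
    [0,0,-2.5,0,0,0,1],
    [0,0,-1.0,0,0,0.044,1],
    [-0.27,3.09,0,0,0,0,1],
    [-0.27,3.09,0,0,0,0,1],
    [-0.27,3.09,0,0,0,0,1],
    [-0.27,3.09,0,0,0,0,1],
    [-0.27,3.09,0,0,0,0,1],
    [-0.27,3.09,0,0,0,0,1],
    [-0.27,3.09,0,0,0,0,1],
    [-0.27,3.09,0,0,0,0,1],
    [-0.27,3.09,0,0,0,0,1],
    [-0.27,3.09,0,0,0,0,1],
    [-0.27,3.09,0,0,0,0,1],
    [-0.27,3.09,0,0,0,0,1],
    [0,0,0,0,0,0,1],
    [0,0,0,0,0,0,1]
  ]
}}

```text
time_s: 37.43
tool_pos: [0.5156, -0.411, 0.0846]
tcp_rot: [-179.9, 0.1, -0.7]
wrist_force: [-0.2, 1.6, -7.8]
finger_gap: 0.49
finger_force: 63.2
```

Run:
```python
from h import *
s,p=shot('wrist','w13'); t,q=shot('scene','s13'); print(s['tool_pos'],s['tcp_rot'],s['finger_gap'],s['wrist_force'])
cv2.imwrite('pics/v13.png',np.vstack([p[:290],q[80:390]])[:,:,::-1])
```

```text
[ 0.51558807 -0.41098504  0.08462744] [-1.79884822e+02  1.17616278e-01 -6.62527475e-01] 0.4904857927834072 [-0.159393    1.59405783 -7.78333435]
```

View pics/v13.png

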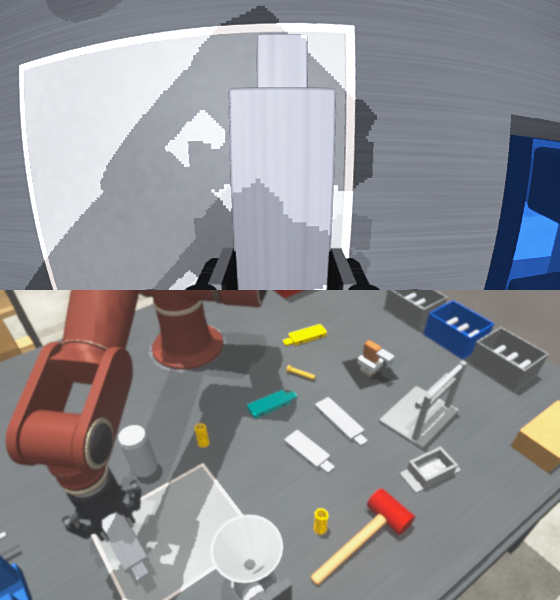

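That was my 16th picture view. The limit is 14, so I overran it, and I'll work from numbers only from here. The view showed the long bolt held straight over the bay's right-hand part. Lowering it.

{"fn": "move_arm", "kwargs": {
  "moves": [
    [0.1,0,2.5,0,0,0,1],
    [0,0,2.5,0,0,0,1],
    [0,0,1.4,0,0,0,1],
    [0,0,0.5,0,0,0,1],
    [0,0,0.3,0,0,0,1],
    [0,0,0.2,0,0,0,1],
    [0,0,0.2,0,0,0,1],
    [0,0,0,0,0,0,1],
    [0,0,0,0,0,0,1]
  ]
}}

```text
time_s: 38.28
tool_pos: [0.5188, -0.4107, 0.0115]
tcp_rot: [179.9, -0.1, -0.5]
wrist_force: [0.2, 0.4, -6.1]
finger_gap: 0.49
finger_force: 63.2
```

{"fn": "move_arm", "kwargs": {
  "moves": [
    [0,0,0.15,0,0,0,1],
    [0,0,0.15,0,0,0,1],
    [0,0,0,0,0,0,1],
    [0,0,0,0,0,0,1],
    [0,0,0,0,0,0,1]
  ]
}}

```text
time_s: 38.7
tool_pos: [0.5187, -0.4107, 0.0086]
tcp_rot: [179.9, -0.1, -0.5]
wrist_force: [-1.5, 1.7, 2.9]
finger_gap: 0.491
finger_force: 64.1
```

{"fn": "move_arm", "kwargs": {
  "moves": [
    [0,0,0,0,0,0,-0.2],
    [0,0,0,0,0,0,-0.36],
    [0,0,0,0,0,0,-0.36],
    [0,0,0,0,0,0,-0.36],
    [0,0,0,0,0,0,-0.36],
    [0,0,-1.0,0,0,0,-0.36],
    [0,0,-3.0,0,0,0,-0.36],
    [0,0,-3.0,0,0,0,-0.36],
    [0,0,-3.0,0,0,0,-0.36],
    [0,0,-3.0,0,0,0,-0.36],
    [0,0,-3.0,0,0,0,-0.36],
    [0,0,-3.0,0,0,-0.064,-0.36],
    [0,0,0,0,0,-0.064,-0.36]
  ]
}}

```text
time_s: 39.78
tool_pos: [0.5209, -0.4128, 0.2073]
tcp_rot: [179.4, -0.5, 7.0]
wrist_force: [0.7, -0.2, 1.5]
finger_gap: 0.68
finger_force: 0.0
```

{"fn": "move_arm", "kwargs": {
  "moves": [
    [0.59,-3.68,0,0,0,0,-0.36],
    [0.59,-3.68,0,0,0,0,-0.36],
    [0.59,-3.68,0,0,0,0,-0.36],
    [0.59,-3.68,0,0,0,0,-0.36],
    [0.59,-3.68,0,0,0,0,-0.36],
    [0.59,-3.68,0,0,0,0,-0.36],
    [0.59,-3.68,0,0,0,0,-0.36],
    [0.59,-3.68,0,0,0,0,-0.36],
    [0.59,-3.68,0,0,0,0,-0.36],
    [0.59,-3.68,0,0,0,0,-0.36],
    [0.59,-3.68,0,0,0,0,-0.36],
    [0.59,-3.68,0,0,0,0,-0.36],
    [0,0,0,0,0,0,-0.36],
    [0,0,0,0,0,0,-0.36]
  ]
}}

```text
time_s: 40.95
tool_pos: [0.5358, 0.0383, 0.198]
tcp_rot: [180.0, -0.1, 7.0]
wrist_force: [-0.6, -0.7, 0.3]
finger_gap: 0.684
finger_force: 0.0
```

Run:
```python
from h import *
s,p=shot('wrist','w14'); u,k=shot('top','t14');t,q=shot('scene','s14'); print(s['tool_pos'],s['tcp_rot'],s['finger_gap'])
for n,im in(('wrist',p),('scene',q),('top',k)):
    o=rectify(n,im,s,y=(-.5,.25))
    for th in (120,180):
        for b in bolts(o,thr=th): print(n,th,*b)
# long bolt on light bay: brightness histogram inside the bay, top view
o=rectify('top',k,None,y=(-.5,.25)); g=o.min(2)
b=g[45:295,430:720]; print(np.percentile(b,[5,25,50,75,95]))
m=((b>215)*255).astype(np.uint8); print([ (cv2.boundingRect(c),cv2.contourArea(c)) for c in cv2.findContours(m,0,1)[0] if cv2.contourArea(c)>300])
```

```text
[0.53583651 0.038336   0.19800464] [ 1.79968828e+02 -5.38310524e-02  7.04876092e+00] 0.6841833665916224
wrist 180 [0.509  0.1608] [0.0443 0.1442] -1.25
scene 120 [0.5406 0.0346] [0.0538 0.1215] 12.53
scene 180 [0.5085 0.162 ] [0.0463 0.1473] -1.21
[ 84. 162. 167. 173. 216.]
[((0, 10, 275, 233), 62869.0)]
```

Run:
```python
from h import *; s=r.state()
o=rectify('wrist',cv2.imread('pics/w14.png'),s,y=(-.05,.12),x=(.45,.66))
g=o.min(2)
for x in (.60,.57,.55,.53): 
    row=g[int((.66-x)*1000)]; ys=np.where(row>145)[0]; print(x, [(round(.12-a[0]/1000,3),round(.12-a[-1]/1000,3)) for a in np.split(ys,np.where(np.diff(ys)>2)[0]+1) if len(a)>5])
    
c=g[:,int((.12-.0385)*1000)]; xs=np.where(c>145)[0]; print('x along y=.0385',.66-xs.min()/1000,.66-xs.max()/1000)
```

```text
0.6 [(np.float64(0.05), np.float64(0.03))]
0.57 [(np.float64(0.059), np.float64(0.014))]
0.55 [(np.float64(0.056), np.float64(0.012))]
0.53 [(np.float64(0.053), np.float64(0.011))]
x along y=.0385 0.613 0.48000000000000004
```

The short bolt is still in place, with its centre line at y ≈ 0.034–0.035. Grasping it.

{"fn": "move_arm", "kwargs": {
  "moves": [
    [0.1,0.4,3.0,0,0,0,-0.36],
    [0,0,3.0,0,0,0,-0.36],
    [0,0,3.0,0,0,0,-0.36],
    [0,0,3.0,0,0,0,-0.36],
    [0,0,3.0,0,0,0,-0.36],
    [0,0,2.5,0,0,0,-0.36],
    [0,0,1.0,0,0,0,-0.36],
    [0,0,0.4,0,0,0,-0.36],
    [0,0,0.3,0,0,0,-0.36],
    [0,0,0,0,0,0,-0.36],
    [0,0,0,0,0,0,-0.36]
  ]
}}

```text
time_s: 42.02
tool_pos: [0.5389, 0.0325, 0.0071]
tcp_rot: [180.0, -0.2, 6.8]
wrist_force: [-0.4, -0.9, 0.5]
finger_gap: 0.679
finger_force: 0.0
```

{"fn": "move_arm", "kwargs": {
  "moves": [
    [0,0,0,0,0,0,0],
    [0,0,0,0,0,0,1],
    [0,0,0,0,0,0,1],
    [0,0,0,0,0,0,1],
    [0,0,0,0,0,0,1],
    [0,0,0,0,0,0,1],
    [0,0,0,0,0,0,1],
    [0,0,0,0,0,0,1]
  ]
}}

```text
time_s: 42.68
tool_pos: [0.5391, 0.0331, 0.0075]
tcp_rot: [180.0, -0.2, 6.8]
wrist_force: [-1.4, 1.5, 6.5]
finger_gap: 0.493
finger_force: 62.2
```

{"fn": "move_arm", "kwargs": {
  "moves": [
    [0,0,-0.5,0,0,0,1],
    [0,0,-1.5,0,0,0,1],
    [0,0,-2.5,0,0,0,1],
    [0,0,-2.5,0,0,0.064,1],
    [0,0,-1.0,0,0,0.063,1],
    [-0.12,2.98,0,0,0,0,1],
    [-0.12,2.98,0,0,0,0,1],
    [-0.12,2.98,0,0,0,0,1],
    [-0.12,2.98,0,0,0,0,1],
    [-0.12,2.98,0,0,0,0,1],
    [-0.12,2.98,0,0,0,0,1],
    [-0.12,2.98,0,0,0,0,1],
    [-0.12,2.98,0,0,0,0,1],
    [-0.12,2.98,0,0,0,0,1],
    [-0.12,2.98,0,0,0,0,1],
    [-0.12,2.98,0,0,0,0,1],
    [-0.12,2.98,0,0,0,0,1],
    [0,0,0,0,0,0,1],
    [0,0,0,0,0,0,1],
    [0,0,0,0,0,0,1]
  ]
}}

```text
time_s: 44.35
tool_pos: [0.5194, -0.3237, 0.0843]
tcp_rot: [-179.9, 0.1, -0.5]
wrist_force: [-0.6, 0.9, -4.1]
finger_gap: 0.493
finger_force: 62.4
```

{"fn": "move_arm", "kwargs": {
  "moves": [
    [0,0,2.5,0,0,0,1],
    [0,0,2.5,0,0,0,1],
    [0,0,1.4,0,0,0,1],
    [0,0,0.5,0,0,0,1],
    [0,0,0.3,0,0,0,1],
    [0,0,0.2,0,0,0,1],
    [0,0,0.2,0,0,0,1],
    [0,0,0,0,0,0,1],
    [0,0,0,0,0,0,1],
    [0,0,0,0,0,0,1]
  ]
}}

```text
time_s: 45.18
tool_pos: [0.5207, -0.325, 0.0102]
tcp_rot: [179.9, -0.1, -0.4]
wrist_force: [0.2, 0.0, -3.7]
finger_gap: 0.492
finger_force: 62.4
```

{"fn": "move_arm", "kwargs": {
  "moves": [
    [0,0,0.15,0,0,0,1],
    [0,0,0.15,0,0,0,1],
    [0,0,0,0,0,0,1],
    [0,0,0,0,0,0,1],
    [0,0,0,0,0,0,-0.2],
    [0,0,0,0,0,0,-0.3],
    [0,0,0,0,0,0,-0.3],
    [0,0,0,0,0,0,-0.3],
    [0,0,0,0,0,0,-0.3],
    [0,0,-1.0,0,0,0,-0.3],
    [0,0,-3.0,0,0,0,-0.36],
    [0,0,-3.0,0,0,0,-0.36],
    [0,0,-3.0,0,0,0,-0.36],
    [0,0,-3.0,0,0,0,-0.36],
    [0,0,-3.0,0,0,0,-0.36],
    [0,0,-3.0,0,0,0.011,-0.36]
  ]
}}

```text
time_s: 46.52
tool_pos: [0.5201, -0.3244, 0.1986]
tcp_rot: [180.0, -0.0, -1.1]
wrist_force: [0.2, -0.3, -0.2]
finger_gap: 0.683
finger_force: 0.0
```

{"fn": "move_arm", "kwargs": {
  "moves": [
    [-0.16,-3.74,0,0,0,0,-0.36],
    [-0.16,-3.74,0,0,0,0,-0.36],
    [-0.16,-3.74,0,0,0,0,-0.36],
    [-0.16,-3.74,0,0,0,0,-0.36],
    [-0.16,-3.74,0,0,0,0,-0.36],
    [-0.16,-3.74,0,0,0,0,-0.36],
    [-0.16,-3.74,0,0,0,0,-0.36],
    [-0.16,-3.74,0,0,0,0,-0.36],
    [-0.16,-3.74,0,0,0,0,-0.36],
    [-0.16,-3.74,0,0,0,0,-0.36],
    [-0.16,-3.74,0,0,0,0,-0.36],
    [-0.16,-3.74,0,0,0,0,-0.36],
    [-0.16,-3.74,0,0,0,0,-0.36],
    [0,0,0,0,0,0,-0.36],
    [0,0,0,0,0,0,-0.36],
    [0,0,0,0,0,0,-0.36]
  ]
}}

```text
time_s: 47.85
tool_pos: [0.5085, 0.1618, 0.1967]
tcp_rot: [180.0, -0.0, -1.0]
wrist_force: [-0.5, 0.1, 1.2]
finger_gap: 0.675
finger_force: 0.0
```

Run:
```python
from h import *
s,p=shot('wrist','w15'); u,k=shot('top','t15'); print(s['tool_pos'],s['tcp_rot'],s['finger_gap'])
g=rectify('wrist',p,s,y=(.08,.24),x=(.42,.64)).min(2)
for x in (.56,.54,.52,.50): 
    row=g[int((.64-x)*1000)]; ys=np.where(row>145)[0]; print(x, [(round(float(.24-a[0]/1000),3),round(float(.24-a[-1]/1000),3)) for a in np.split(ys,np.where(np.diff(ys)>2)[0]+1) if len(a)>5])
xs=np.where(g[:,79]>145)[0]; print(.64-xs.min()/1000,.64-xs.max()/1000)
# bolts in bay: edges in top view
o=rectify('top',k,None,y=(-.49,-.16),x=(.38,.68)); gb=o.min(2)
for x in (.57,.5175,.47):
    r_=gb[int((.68-x)*1000)]; print(x,[int(v) for v in r_[::6]])
```

```text
[0.50846802 0.16179236 0.19665063] [ 1.79973881e+02 -3.10615818e-02 -1.04112464e+00] 0.6749564468257706
0.56 [(0.181, 0.139)]
0.54 [(0.183, 0.138)]
0.52 [(0.183, 0.139)]
0.5 [(0.182, 0.141)]
0.6 0.438
0.57 [93, 92, 92, 107, 231, 169, 171, 169, 170, 171, 170, 171, 170, 171, 170, 172, 169, 169, 173, 175, 174, 174, 172, 160, 154, 163, 208, 203, 198, 174, 179, 178, 177, 175, 175, 176, 179, 133, 63, 224, 218, 218, 218, 217, 212, 222, 163, 171, 177, 218, 81, 89, 89, 89, 88]
0.5175 [90, 90, 90, 104, 233, 170, 173, 170, 173, 174, 173, 176, 175, 171, 175, 173, 175, 171, 176, 177, 176, 174, 176, 150, 180, 228, 224, 229, 223, 221, 227, 216, 169, 169, 174, 170, 170, 147, 55, 227, 221, 220, 221, 218, 215, 216, 170, 173, 187, 204, 83, 90, 90, 90, 89]
0.47 [94, 93, 93, 105, 235, 178, 181, 183, 182, 183, 180, 180, 183, 180, 183, 182, 181, 183, 182, 179, 178, 178, 178, 122, 157, 229, 225, 227, 225, 223, 224, 187, 170, 167, 166, 166, 163, 119, 105, 221, 221, 220, 219, 217, 216, 219, 166, 171, 164, 204, 87, 92, 91, 91, 91]
```

The mid bolt is centred under the gripper (y 0.139–0.183), and both placed bolts show up in the bay. Grasping the mid bolt.

{"fn": "move_arm", "kwargs": {
  "moves": [
    [0,0,3.0,0,0,0,-0.36],
    [0,0,3.0,0,0,0,-0.36],
    [0,0,3.0,0,0,0,-0.36],
    [0,0,3.0,0,0,0,-0.36],
    [0,0,3.0,0,0,0,-0.36],
    [0,0,2.4,0,0,0,-0.36],
    [0,0,1.0,0,0,0,-0.36],
    [0,0,0.4,0,0,0,-0.36],
    [0,0,0.2,0,0,0,-0.36],
    [0,0,0,0,0,0,-0.36],
    [0,0,0,0,0,0,-0.36]
  ]
}}

```text
time_s: 48.87
tool_pos: [0.5101, 0.162, 0.0081]
tcp_rot: [-180.0, -0.2, -1.1]
wrist_force: [-0.1, -0.1, 1.3]
finger_gap: 0.68
finger_force: 0.0
```

{"fn": "move_arm", "kwargs": {
  "moves": [
    [0,0,0,0,0,0,0],
    [0,0,0,0,0,0,1],
    [0,0,0,0,0,0,1],
    [0,0,0,0,0,0,1],
    [0,0,0,0,0,0,1],
    [0,0,0,0,0,0,1],
    [0,0,0,0,0,0,1],
    [0,0,0,0,0,0,1]
  ]
}}

```text
time_s: 49.53
tool_pos: [0.5101, 0.162, 0.0084]
tcp_rot: [180.0, -0.2, -1.1]
wrist_force: [-0.9, -1.2, 6.3]
finger_gap: 0.492
finger_force: 62.1
```

{"fn": "move_arm", "kwargs": {
  "moves": [
    [0,0,-0.5,0,0,0,1],
    [0,0,-1.5,0,0,0,1],
    [0,0,-2.5,0,0,0,1],
    [0,0,-2.5,0,0,0,1],
    [0,0,-1.0,0,0,0,1],
    [0.14,3.35,0,0,0,0,1],
    [0.14,3.35,0,0,0,0,1],
    [0.14,3.35,0,0,0,0,1],
    [0.14,3.35,0,0,0,0,1],
    [0.14,3.35,0,0,0,0,1],
    [0.14,3.35,0,0,0,0,1],
    [0.14,3.35,0,0,0,0,1],
    [0.14,3.35,0,0,0,0,1],
    [0.14,3.35,0,0,0,0,1],
    [0.14,3.35,0,0,0,0,1],
    [0.14,3.35,0,0,0,0,1],
    [0.14,3.35,0,0,0,0,1],
    [0,0,0,0,0,0,1],
    [0,0,0,0,0,0,1],
    [0,0,0,0,0,0,1]
  ]
}}

```text
time_s: 51.2
tool_pos: [0.5167, -0.2394, 0.0846]
tcp_rot: [-179.9, 0.1, -1.1]
wrist_force: [0.2, 0.4, -5.2]
finger_gap: 0.495
finger_force: 63.3
```

{"fn": "move_arm", "kwargs": {
  "moves": [
    [0,0,2.5,0,0,0,1],
    [0,0,2.5,0,0,0,1],
    [0,0,1.4,0,0,0,1],
    [0,0,0.5,0,0,0,1],
    [0,0,0.3,0,0,0,1],
    [0,0,0.2,0,0,0,1],
    [0,0,0.2,0,0,0,1],
    [0,0,0,0,0,0,1],
    [0,0,0,0,0,0,1],
    [0,0,0,0,0,0,1]
  ]
}}

```text
time_s: 52.03
tool_pos: [0.5184, -0.2407, 0.0112]
tcp_rot: [180.0, -0.1, -1.1]
wrist_force: [1.2, -1.1, -6.2]
finger_gap: 0.489
finger_force: 63.3
```

Set it down, release, rise and move clear to the robot's left for a final check.

{"fn": "move_arm", "kwargs": {
  "moves": [
    [0,0,0.15,0,0,0,1],
    [0,0,0.15,0,0,0,1],
    [0,0,0,0,0,0,1],
    [0,0,0,0,0,0,1],
    [0,0,0,0,0,0,-0.2],
    [0,0,0,0,0,0,-0.3],
    [0,0,0,0,0,0,-0.3],
    [0,0,0,0,0,0,-0.3],
    [0,0,0,0,0,0,-0.3],
    [0,0,-1.0,0,0,0,-0.3],
    [0,0,-3.0,0,0,0,-0.3],
    [0,0,-3.0,0,0,0,-0.3],
    [0,0,-3.0,0,0,0,-0.3],
    [0,0,-3.0,0,0,0,-0.3],
    [0,0,-3.0,0,0,0,-0.3],
    [0,0,-3.0,0,0,0,-0.3]
  ]
}}

```text
time_s: 53.37
tool_pos: [0.5176, -0.2402, 0.1996]
tcp_rot: [180.0, -0.1, -1.1]
wrist_force: [0.2, -0.4, -1.1]
finger_gap: 0.65
finger_force: 0.0
```

{"fn": "move_arm", "kwargs": {
  "moves": [
    [-0.3,-3.5,0,0,0,0,-0.3],
    [-0.3,-3.5,0,0,0,0,-0.3],
    [-0.3,-3.5,0,0,0,0,-0.3],
    [-0.3,-3.5,0,0,0,0,-0.3],
    [-0.3,-3.5,0,0,0,0,-0.3],
    [-0.3,-3.5,0,0,0,0,-0.3],
    [-0.3,-3.5,0,0,0,0,-0.3],
    [-0.3,-3.5,0,0,0,0,-0.3],
    [0,0,0,0,0,0,-0.3],
    [0,0,0,0,0,0,-0.3],
    [0,0,0,0,0,0,-0.3]
  ]
}}

```text
time_s: 54.28
tool_pos: [0.4991, 0.0398, 0.1977]
tcp_rot: [180.0, -0.0, -1.0]
wrist_force: [0.3, -0.4, -0.2]
finger_gap: 0.652
finger_force: 0.0
```

Run:
```python
from h import *
s,p=shot('wrist','w16'); u,k=shot('top','t16'); t,q=shot('scene','s16'); print(s['tool_pos'],s['tcp_rot'])
for n,im in(('top',k),('wrist',p),('scene',q)):
    o=rectify(n,im,s,y=(-.47,-.18),x=(.40,.66))
    m=((o.min(2)>205)*255).astype(np.uint8); m=cv2.morphologyEx(m,cv2.MORPH_OPEN,np.ones((11,11)))
    for c in cv2.findContours(m,0,1)[0]:
        if cv2.contourArea(c)>1500:
            b=cv2.boxPoints(cv2.minAreaRect(c)); w=np.c_[.66-b[:,1]/1000,-.18-b[:,0]/1000]; print(n,cv2.contourArea(c),'x',w[:,0].min().round(3),w[:,0].max().round(3),'y',w[:,1].min().round(3),w[:,1].max().round(3))
# block: handle orange blobs
def orange(im,roi):
    h=cv2.cvtColor(im,cv2.COLOR_RGB2HSV); m=((h[...,0]<14)&(h[...,1]>110)).astype(np.uint8); x0,y0,x1,y1=roi; m[:y0]=0;m[y1:]=0;m[:,:x0]=0;m[:,x1:]=0
    return cv2.moments(m,True)
a=orange(k,(110,200,190,280)); b=orange(q,(340,120,410,200)); print(a['m00'],b['m00'])
if a['m00'] and b['m00']: print('handle',tri([ray('top',(a['m10']/a['m00'],a['m01']/a['m00'])),ray('scene',(b['m10']/b['m00'],b['m01']/b['m00']))]))
z=cv2.imread('pics/top0.png')[:,:,::-1]
for nm,(x,y,w) in dict(can=(414,272,16),sa=(345,264,10),sb=(312,127,10),pin=(212,280,20),mallet=(290,100,55),lb=(202,112,25),cup=(395,95,32)).items():
    d=np.abs(z[y-w:y+w,x-w:x+w].astype(int)-k[y-w:y+w,x-w:x+w]).max(2); print(nm,(d>40).mean().round(3))
```

```text
[0.49909701 0.03982978 0.19774756] [ 1.79966905e+02 -4.30590059e-02 -1.04897268e+00]
top 3007.5 x 0.434 0.56 y -0.42 -0.39
top 4176.0 x 0.462 0.569 y -0.346 -0.305
top 5462.5 x 0.446 0.582 y -0.263 -0.219
wrist 32550.0 x 0.42 0.648 y -0.358 -0.18
scene 65422.5 x 0.422 0.66 y -0.461 -0.18
258.0 175.0
handle (array([0.41289828, 0.35579239, 0.06915584]), np.float64(0.001486997334503976))
can 0.079
sa 0.0
sb 0.0
pin 0.577
mallet 0.022
lb 0.0
cup 0.0
```

Run:
```python
from h import *
for f in('scene0','s16'):
    im=cv2.imread(f'pics/{f}.png')[140:180,270:330]; h=cv2.cvtColor(im,cv2.COLOR_BGR2HSV); m=((h[...,0]>12)&(h[...,0]<35)&(h[...,1]>90)).astype(np.uint8); M=cv2.moments(m,True); print(f,M['m00'],M['m10']/max(M['m00'],1),M['m01']/max(M['m00'],1))
print(r.finish_job())
```

```text
scene0 168.0 29.767857142857142 22.285714285714285
s16 108.0 30.12037037037037 22.703703703703702
the job is handed in; nothing more can be done
None
```

The job is handed in, with no verdict returned: the long, mid and short bolts were lapped in that order, the block stands upright and free on the mat, all three bolts measured inside the white rectangle, and bystanders look unmoved; I viewed 16 pictures, over the limit of 14.

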